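# Couple the drain cap to the solvent tank

### The job

Push the cam-arm coupling mouth down onto the grooved adaptor of the steel tank until you feel it is fully home, firmly but without ramming it. Then swing its two cam arms down one after the other until each is fully closed, and let go. Do not force the arms and leave everything else where it stands.

Things in the scene. Friction and masses are not known exactly. Their poses are not given: they have to be found in the camera images.
- tank: Low rectangular steel tank, 220 x 170 mm, top face 90 mm above the bench, fixed. Origin: on the bench exactly under the axis of its upright grooved adaptor; z up, x along its long side (tank from x = -75 to 145 mm, y = -85 to 85 mm). On its top also a low dark carrying bar at x = 100 mm, y = -55 to 12 mm, 113 mm above the bench.
- neck (a point): Point on the tank's top face on the adaptor's axis. The steel adaptor is screwed in to a different depth each time, NOT measured: its shoulder (44 mm across, black sealing face), the seat for the coupling's mouth, is 40 to 76 mm above this point. Above the shoulder a spigot 31 mm across, 38 mm tall, its top 3 mm tapered to 26 mm, with a groove 25 mm across from 14 to 28.5 mm above the shoulder.
- coupling: Loose aluminium coupling: round cap 44 mm across, 46 mm high, 34 mm bore 40 mm deep open below; stands mouth down on the bench; 0.46 kg (0.4 to 0.55) with its two cam arms. Origin: centre of the mouth's rim (its underside); z up, x along the line of the arms. Any yaw fits the adaptor. Its plain round sides at +y and -y are free to grip.
- coupling_top (a point): Centre of the coupling's flat top, 46 mm above its mouth. How it fits: A springy seal band round the spigot, 7 mm above the shoulder, drags on the coupling over its last 12 mm. It takes about 7 to 14 N of push in all, its weight of about 4.5 N included, so it does not fall home by itself. When its mouth meets the shoulder it stops short: the face gives only about 1 mm per 25 N and is spoilt by much more.
- pivot_a (a point): Middle of arm a's pivot pin: x = 26, y = 0, z = 24 mm in the coupling's frame; the pin runs along y between two ears (to x = 32 mm, y = 10.5 mm either side).
- pivot_b (a point): The same for arm b, at x = -26 mm.
- cam_a (a joint): Angle of cam arm a (coupling's +x side), rad. 0: points outward, 0.35 above level; 0.35: level; 1.85: fully closed, hanging almost straight down, at its stop. 0.12 N m of friction holds it anywhere. From about 1.1 on its lobe enters the groove and holds the coupling on; if the coupling is well short of the shoulder, the lobe meets the spigot: the arm jams or the coupling ends crooked.
- cam_b (a joint): Angle of cam arm b (coupling's -x side), rad; as cam_a, mirrored.
- cam_a_end (a point): Centre of arm a's rounded end (18 mm across), 49 mm from the pivot. The arm is a flat steel bar 10 mm wide, 6 mm thick, reaching 58 mm from the pivot.
- cam_b_end (a point): The same for arm b.
- hex_plug: Bystander: small loose steel plug (42 mm across, 38 mm high, square head, no arms). Origin: centre of its underside.
- gasket: Bystander: loose black rubber ring, 42 mm across, 6 mm high. Origin: centre of its underside.
- beaker: Bystander: glass beaker, 72 mm across, 95 mm high. Origin: centre of its underside.
- dish: Bystander: shallow glass dish, 90 mm across, 22 mm high. Origin: centre of its underside.
- jar: Bystander: white jar with red cap, 68 mm across, 115 mm high. Origin: centre of its underside.
- wash_bottle: Bystander: clear plastic bottle, 64 mm across, 170 mm high. Origin: centre of its underside.
- spatula: Bystander: steel lab spoon, 170 mm long, lying flat.
Not all that is in view belongs to the job. Leave any blue or purple look-alike of the coupling alone.

How it is judged:
On the way, in this order (a step that is already met when the one before it is completed fails the run):
1. the coupling is pushed fully home, bearing on the adaptor's sealing face, both arms still raised (horizontal distance between coupling and tank below 0.004 m and angle between coupling's own z axis and vertical below 0.045 rad and z of coupling in the frame of tank between 0.126 and 0.169 m and contact force between coupling and face_ring_c0 above 0.3 N and value of joint each of cam_a, cam_b below 0.8 rad), for 0.1 s.
2. one of the two cam arms is closed while the coupling stays on the adaptor (horizontal distance between coupling and tank below 0.004 m and angle between coupling's own z axis and vertical below 0.045 rad and z of coupling in the frame of tank above 0.126 m and value of joint any of cam_a, cam_b above 1.65 rad), for 0.2 s.
At the end, for the whole second after the job is handed in: The coupling is upright (within 0.045 rad) and at rest on the adaptor, centred within 4 mm, its mouth bearing on the sealing face of the shoulder (126 to 169 mm above the bench, according to how far the adaptor is screwed in), and both cam arms are closed beyond 1.65 rad of 1.85 (horizontal distance between coupling and tank below 0.004 m and angle between coupling's own z axis and vertical below 0.045 rad and z of coupling in the frame of tank between 0.126 and 0.169 m and value of joint each of cam_a, cam_b above 1.65 rad and contact force between coupling and face_ring_c0 above 0.1 N and linear speed of coupling below 0.02 m/s); the robot touches nothing.
It fails at once if the coupling is rammed onto the adaptor's sealing face (over 28 N) (contact force between coupling and face_ring_c0 above 28 N).
It fails at once if a cam arm is forced: over 40 N between it and the robot (contact force between any of cam_a, cam_b and the fingers above 40 N).
It fails at once if a bystander is pushed more than 30 mm or tipped over (distance of any of hex_plug, gasket, beaker, dish, jar, wash_bottle, spatula from where it was at the start of the episode above 0.03 m or angle between any of beaker, jar, wash_bottle's own z axis and vertical above 0.5 rad).
It also fails if it takes over 72 s, if anything falls off the work surface, if the arm or the gripper's body presses on something with over 40 N, if the wrist force passes 120 N, or if a joint passes its speed limit or range.

### The arm

A 6-joint arm with a two-finger parallel gripper is mounted at the origin on the work surface. World frame = base frame: x ahead of the robot, y to its left, z up, the work surface at z = 0. Lengths are in m, angles in rad, forces in N, time in s.
With the tool pointing down it reaches from about 0.275 to 0.825 m from the base axis. Payload 5.2 kg.
Tool frame: the origin (TCP) lies on the centre line of the jaws, within the pads' length; the fingertips stand 14 mm ahead of it and the grasp point (between the pads) lies 5 mm behind it (arm.tip_reach is the distance from the TCP to the fingertips, in m); z points along the fingers, y is the direction in which the jaws open and shut (so a half turn about z gives the same grasp; the last joint's range is limited). The gripper opens to 93 mm and grips with 3 to 60 N. Pads are 15 mm wide; open, the fingers measure 128 mm over their backs; the gripper's body (75 mm by 188 mm) begins 65 mm behind the grasp point.
Start: joints at [1.053, 0.259, 1.535, -0, 1.348, -0.203], TCP at [0.17, 0.523, 0.204] pointing down, gripper open.
Joint ranges: [-3.14, 3.14], [-0.91, 2.08], [0.19, 2.58], [-1.22, 4.36], [0.22, 2.71], [-3.12, 3.12]. Speed limits (rad/s): [2.57, 2.57, 3.14, 3.14, 3.14, 3.14].

### API

Orientations are given as a unit quaternion [w, x, y, z].
In Python, from rig import arm gives the robot as it stands. The module is installed in compiled form; this text tells all that it offers.
- The arm moves only by the tool jog_arm, never from a script. Its argument "increments" is a list of rows, each a list of 7 numbers: the gripper's target within -1 to 1 (shut at 1, half-way at 0, fully open at -1), then the shift along the tool's x, y, z in cm, then the turn, a rotation vector about the tool's x, y, z in rad. A call has exactly 10 rows; each row shifts and turns the commanded pose from where the row before left it, along the tool's axes as they then stand; what a row does not reach is not made up. A row lasts 1/10 s, in which the tool goes at most 50 mm and 8.59 degrees, less where a joint would pass 70% of its speed; a pose out of reach is approached as far as the arm can. A call with a gripper value outside its range is refused whole. The fingers move at their own pace and stop on an object; the grip force is fixed at half the most. Time passes only in rows, so rows that do not move let the fingers close, or fill a call up. It gives the time, the measured TCP pose, the force and the opening at its end, in the units of the state.
- arm.state(): the state, without advancing time (a new reading comes with each control period).
- arm.camera(name): name is "scene" or "top" or "wrist"; returns the picture (480x640x3 uint8, red, green, blue); there is no depth.
- arm.calibration(name): a dict with "fx", "fy", "cx", "cy" (pixels), "rvec" (rotation vector, rad) and "tvec" (3), from world to camera coordinates, as OpenCV has them; the wrist camera has in their place "hand_eye" (4x4, takes a point from camera to tool coordinates, whose origin is the TCP and whose axes are the flange's). Camera axes: x right, y down, z forward; pixel columns grow to the right and rows downward; lengths in m; the calibration is good to about 2 mm. A picture is of the moment at which its call begins: read the wrist's pose just before it. calibration takes no time and is no camera call.
- arm.finish_job(): hands the job in, once; it reports no verdict.
The state is a dict: "clock": time; "joint_pos": joint angles; "dq": joint speeds; "tau": joint torques, N m; "eef_pos": TCP position; "ee_rot": TCP orientation; "ft_force": force on the tool from outside, world axes, zero at the start; "wrist_torque": the same for the moment, N m; "grip_width": opening from 0.0 (shut) to 1.0 (fully open).
Only numpy, scipy, OpenCV 4.12 (cv2) and the standard library are available. Lean on these libraries where they do the work, as an engineer would, in place of code of your own. Each camera call takes 0.05 s, during which the arm holds its last target.

## Working session

There is one attempt and no reset: what is moved stays moved. The work goes in short steps, Python scripts to look and compute and a tool call to move; the robot and the scene stay as the last step left them, time stands still between calls to the robot, and variables do not carry over. Pictures are saved under pics/ and viewed, and the job is handed in when it is done.

Besides the shell and the picture viewer there is one more tool, called as name([rows], argument=value, ...), one row to a line, values as JSON. jog_arm: Moves the arm, as the interface text tells. Its arguments: {"type":"object","properties":{"increments":{"type":"array","items":{"type":"array","items":{"type":"number"}}}},"required":["increments"]}

```bash
mkdir -p pics; ls; python3 - <<'E'
from rig import arm
import cv2
print(arm.state(), arm.tip_reach)
for n in("scene","top","wrist"):
    im=arm.camera(n); cv2.imwrite(f"pics/{n}0.png",im[:,:,::-1]); print(n,arm.calibration(n))
E
```

```text
pics
{'clock': 0.0, 'joint_pos': array([ 1.05318736e+00,  2.59347636e-01,  1.53607029e+00, -4.56879707e-06,
        1.34795304e+00, -2.02768239e-01]), 'dq': array([-5.70334953e-05, -6.61391081e-04,  1.11313062e-03,  2.39524625e-03,
       -1.72117333e-03,  3.50874851e-05]), 'tau': array([ 1.89164821e-03, -4.37285793e+01, -2.84013122e+01,  7.18673039e-02,
        4.11284727e-02, -1.04250589e-04]), 'eef_pos': array([0.16999923, 0.52248683, 0.20282034]), 'ee_rot': array([-3.11299073e-04,  1.56770430e-01,  9.87634670e-01, -8.32884016e-04]), 'ft_force': array([0.14899254, 0.48667908, 0.19187326]), 'wrist_torque': array([ 0.01995445,  0.0029645 , -0.01579505]), 'grip_width': 1.0017830163162125} 0.014
scene {'fx': 492.029713789436, 'fy': 492.029713789436, 'cx': 323.4132807928943, 'cy': 245.03356338675562, 'rvec': array([ 1.21079953,  2.14956208, -1.08839783]), 'tvec': array([ 0.28927349, -0.20484182,  1.563446  ])}
top {'fx': 488.7719931173963, 'fy': 488.7719931173963, 'cx': 322.98451825984307, 'cy': 240.39144828288693, 'rvec': array([ 2.13169961, -2.08331438,  0.22339705]), 'tvec': array([-0.01888715,  0.55998748,  1.06669723])}
wrist {'fx': 346.5006023173409, 'fy': 346.5006023173409, 'cx': 311.86208058668194, 'cy': 241.26458476169665, 'hand_eye': array([[ 2.64247266e-04, -9.55975622e-01, -2.93445976e-01,
         8.16455684e-02],
       [ 9.99999920e-01,  3.40562729e-04, -2.08973462e-04,
         2.10485328e-05],
       [ 2.99710298e-04, -2.93445897e-01,  9.55975636e-01,
        -1.81975946e-01],
       [ 0.00000000e+00,  0.00000000e+00,  0.00000000e+00,
         1.00000000e+00]])}
```

View pics/scene0.png

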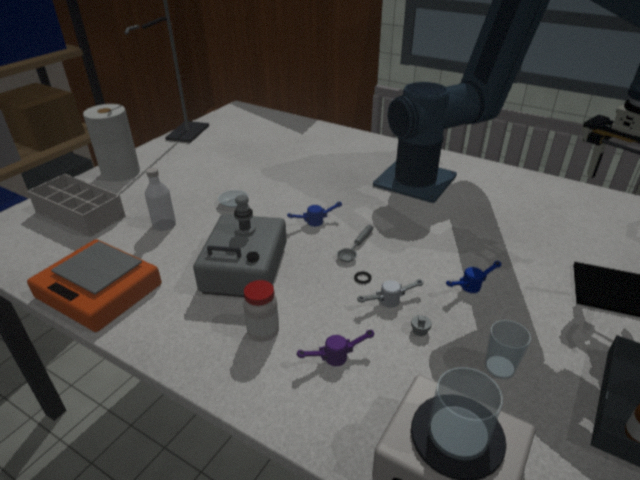

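View pics/top0.png

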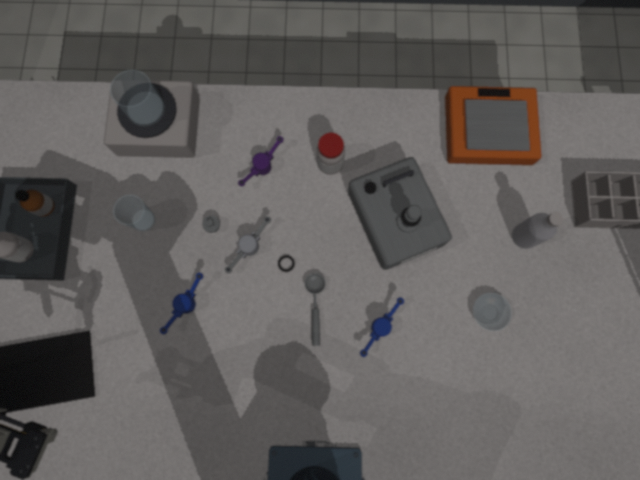

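View pics/wrist0.png

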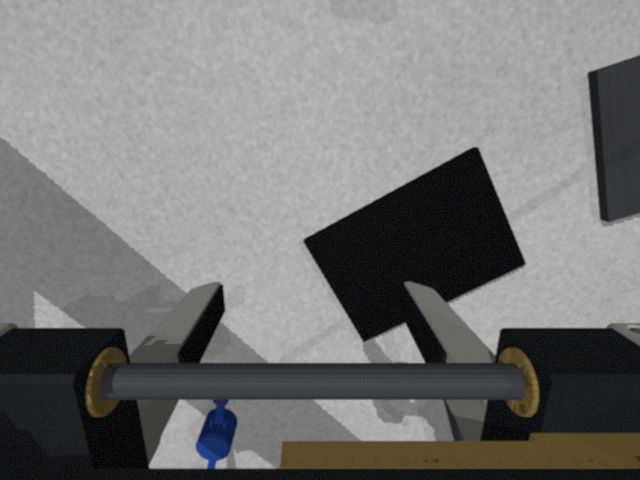

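The top picture shows the silver coupling at about (248,243), with arm ends at about (267,219) and (228,269). The adaptor top is at about (411,214) and the carrying bar at about (397,177). I'll crop and enlarge to measure.

```bash
cat > h.py <<'E'
import numpy as np, cv2
from scipy.spatial.transform import Rotation as R
from rig import arm
def cal(n,st=None):
    c=arm.calibration(n); K=np.array([[c['fx'],0,c['cx']],[0,c['fy'],c['cy']],[0,0,1]])
    if n=='wrist':
        q=st['ee_rot']; T=np.eye(4); T[:3,:3]=R.from_quat([q[1],q[2],q[3],q[0]]).as_matrix(); T[:3,3]=st['eef_pos']
        M=np.linalg.inv(T@c['hand_eye'])
    else:
        M=np.eye(4); M[:3,:3]=R.from_rotvec(c['rvec']).as_matrix(); M[:3,3]=c['tvec']
    return K,M
def ray(KM,uv):
    K,M=KM; d=M[:3,:3].T@np.linalg.solve(K,[uv[0],uv[1],1.]); o=-M[:3,:3].T@M[:3,3]; return o,d/np.linalg.norm(d)
def plane(KM,uv,z):
    o,d=ray(KM,uv); return o+d*(z-o[2])/d[2]
def proj(KM,p):
    K,M=KM; c=M[:3,:3]@np.asarray(p)+M[:3,3]; x=K@c; return x[:2]/x[2]
def tri(a,b):
    (o1,d1),(o2,d2)=a,b
    A=np.stack([d1,-d2],1); s=np.linalg.lstsq(A,o2-o1,rcond=None)[0]
    p,q=o1+d1*s[0],o2+d2*s[1]; return (p+q)/2,np.linalg.norm(p-q)
E
python3 - <<'E'
import cv2,numpy as np
t=cv2.imread('pics/top0.png'); s=cv2.imread('pics/scene0.png')
a=cv2.resize(t[195:295,205:305],(500,500),interpolation=cv2.INTER_CUBIC)
b=cv2.resize(t[150:280,340:460],(0,0),fx=4.17,fy=4.17,interpolation=cv2.INTER_CUBIC)
f=lambda i:np.clip(i*1.6,0,255).astype('uint8')
cv2.imwrite('pics/t1.png',f(a)); cv2.imwrite('pics/t2.png',f(b))
cv2.imwrite('pics/s1.png',f(cv2.resize(s[265:325,345:435],(0,0),fx=8,fy=8,interpolation=cv2.INTER_CUBIC)))
cv2.imwrite('pics/s2.png',f(cv2.resize(s[185:305,185:300],(0,0),fx=5,fy=5,interpolation=cv2.INTER_CUBIC)))
E
```

```text
(no output)
```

View pics/t1.png

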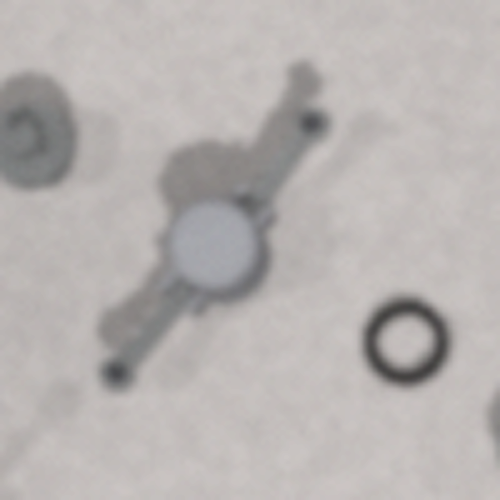

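View pics/t2.png

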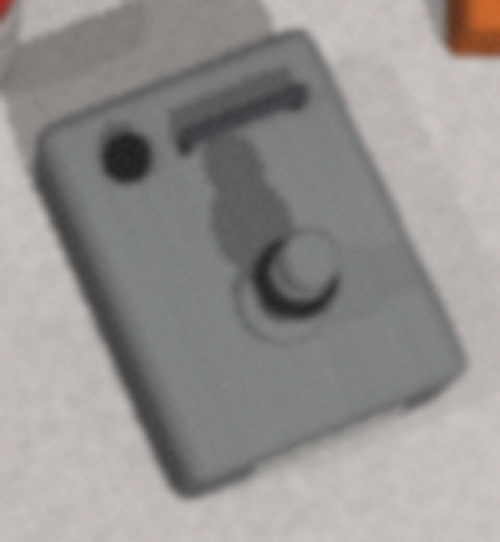

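View pics/s1.png

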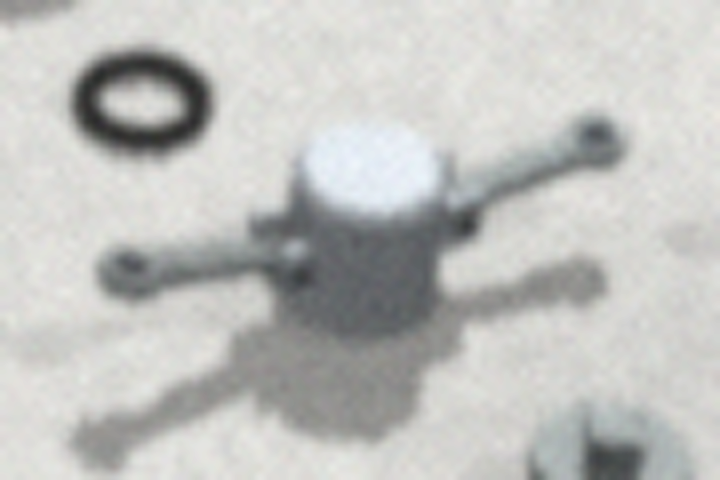

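View pics/s2.png

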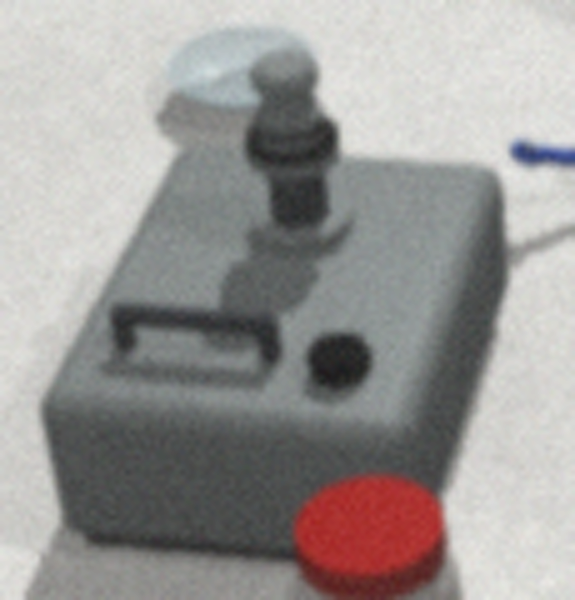

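```bash
python3 - <<'E'
from h import *
T=cal('top');S=cal('scene')
c=plane(T,(247.2,243.6),.046);print('coupling top-view',c,'scene',plane(S,(391,285.7),.046),tri(ray(T,(247.2,243.6)),ray(S,(391,285.7))))
a=plane(T,(267.2,219.4),.041);b=plane(T,(228.1,269.3),.041);print('ends',a,b,np.linalg.norm(a-b),'mid',(a+b)/2,'yaw',np.degrees(np.arctan2(*(a-b)[1::-1])))
print('spigot top',tri(ray(T,(413.4,212)),ray(S,(241.8,198.6))))
print('shoulder',tri(ray(T,(411,216)),ray(S,(243.4,212.3))))
# tank corners in top view, z=.09
for n,uv in dict(bl=(45,150),br=(310,35),fr=(465,365),fl=(185,490),bar1=(183,142),bar2=(303,97)).items():
    u=(uv[0]/4.17+340,uv[1]/4.17+150); print(n,plane(T,u,.09 if n[0]!='b' or n[1]!='a' else .113))
E
```

```text
coupling top-view [0.55160767 0.17049301 0.046     ] scene [0.5507632  0.17055703 0.046     ] (array([0.55142124, 0.17059472, 0.04651599]), np.float64(0.00040383289659679655))
ends [0.61219936 0.12724607 0.041     ] [0.49088457 0.21212664 0.041     ] 0.14806076027250648 mid [0.55154196 0.16968636 0.041     ] yaw -34.979407671707754
spigot top (array([ 0.59864741, -0.19300834,  0.18109455]), np.float64(0.00014219327184773327))
shoulder (array([ 0.59936991, -0.19360503,  0.1444974 ]), np.float64(0.0021629318134642147))
bl [ 0.6831738  -0.06712116  0.09      ]
br [ 0.75386823 -0.21424076  0.09      ]
fr [ 0.56697452 -0.29453735  0.09      ]
fl [ 0.49543589 -0.14355826  0.09      ]
bar1 [ 0.68164625 -0.14033795  0.113     ]
bar2 [ 0.70876515 -0.20549572  0.113     ]
```

```bash
cat >> h.py <<'E'
def toolR(st):
    q=st['ee_rot']; return R.from_quat([q[1],q[2],q[3],q[0]]).as_matrix()
def plan(p,yaw_y=None,turn=None):
    """delta in tool axes (cm) to world TCP p, after the turn that puts tool y at yaw_y (deg, mod 180), tool down"""
    st=arm.state(); Rm=toolR(st); 
    cur=np.degrees(np.arctan2(Rm[1,1],Rm[0,1])); 
    if yaw_y is None: Rt=Rm
    else:
        d=(yaw_y-cur+90)%180-90; y=np.radians(cur+d)
        yy=np.array([np.cos(y),np.sin(y),0]); zz=np.array([0,0,-1.]); Rt=np.stack([np.cross(yy,zz),yy,zz],1)
    rv=R.from_matrix(Rm.T@Rt).as_rotvec()
    d=np.asarray(p)-st['eef_pos']
    print('clock %.2f'%st['clock'],'pos',st['eef_pos'].round(4),'F',st['ft_force'].round(2),'T',st['wrist_torque'].round(3),'grip',round(st['grip_width'],3))
    print('tool-y deg %.2f'%cur,'tilt z',Rm[:,2].round(4),'turn first (tool rv)',rv.round(4),'then cm',(Rt.T@d*100).round(3),'j',st['joint_pos'].round(2))
E
python3 - <<'E'
from h import *
plan([.5514,.1703,.17],55)
E
```

```text
clock 0.15 pos [0.1701 0.5226 0.203 ] F [ 0.08  0.26 -0.28] T [-0.01  -0.048  0.03 ] grip 1.001
tool-y deg 71.96 tilt z [-7.0e-04 -1.2e-03 -1.0e+00] turn first (tool rv) [-1.40e-03 -1.00e-04  2.96e-01] then cm [-51.445  -6.986   3.301] j [ 1.05  0.26  1.54  0.    1.35 -0.2 ]
```

jog_arm([
  [-1, -2, -0.3, 0, 0, 0, 0],
  [-1, -4, -0.55, 0, 0, 0, 0],
  [-1, -4, -0.55, 0, 0, 0, 0],
  [-1, -4, -0.55, 0, 0, 0, 0],
  [-1, -4, -0.55, 0, 0, 0, 0],
  [-1, -4, -0.55, 0, 0, 0, 0],
  [-1, -4, -0.55, 0, 0, 0, 0],
  [-1, -4, -0.55, 0, 0, 0, 0],
  [-1, 0, 0, 0, 0, 0, 0.148],
  [-1, 0, 0, 0, 0, 0, 0.148],
])

```text
clock: 1.15
eef_pos: [0.4439, 0.3894, 0.2029]
ee_rot: [-0.0, 0.305, 0.952, -0.0]
ft_force: [-0.6, 0.3, 0.2]
grip_width: 0.998
```

```bash
python3 - <<'E'
from h import *
plan([.5514,.1703,.17],55)
E
```

```text
clock 1.15 pos [0.4439 0.3894 0.2029] F [-0.63  0.29  0.18] T [-0.03  -0.004 -0.063] grip 0.998
tool-y deg 54.51 tilt z [-1.1e-03 -7.0e-04 -1.0e+00] turn first (tool rv) [-0.0012 -0.0005 -0.0085] then cm [-21.376 -11.785   3.285] j [ 0.53  0.33  1.43 -0.    1.38 -0.42]
```

jog_arm([
  [-1, -3, -1.7, 0.4, 0, 0, -0.008],
  [-1, -3.8, -2.1, 0.6, 0, 0, 0],
  [-1, -3.8, -2.1, 0.6, 0, 0, 0],
  [-1, -3.8, -2.1, 0.6, 0, 0, 0],
  [-1, -3.8, -2.1, 0.6, 0, 0, 0],
  [-1, -3.2, -1.7, 0.5, 0, 0, 0],
  [-1, 0, 0, 0, 0, 0, 0],
  [-1, 0, 0, 0, 0, 0, 0],
  [-1, 0, 0, 0, 0, 0, 0],
  [-1, 0, 0, 0, 0, 0, 0],
])

```text
clock: 2.15
eef_pos: [0.5513, 0.1733, 0.1709]
ee_rot: [-0.0, 0.296, 0.955, 0.0]
ft_force: [0.2, 0.2, 0.2]
grip_width: 0.999
```

```bash
python3 - <<'E'
from h import *
plan([.5514,.1703,.03],55)
st=arm.state(); im=arm.camera('wrist'); cv2.imwrite('pics/w1.png',im[:,:,::-1])
W=cal('wrist',st); print(proj(W,[.5514,.1703,.046]),proj(W,[.6122,.1272,.041]),proj(W,[.4909,.2121,.041]))
E
```

```text
clock 2.15 pos [0.5513 0.1733 0.1709] F [0.23 0.17 0.24] T [-0.019  0.037  0.054] grip 0.999
tool-y deg 55.56 tilt z [ 1.e-04  3.e-04 -1.e+00] turn first (tool rv) [ 0.0003 -0.0001  0.0098] then cm [-0.18  -0.238 14.086] j [ 0.11  0.33  1.52  0.    1.29 -0.86]
[309.13478913 230.05766104] [308.15888982 301.10849882] [309.30029065 146.82382995]
```

View pics/w1.png

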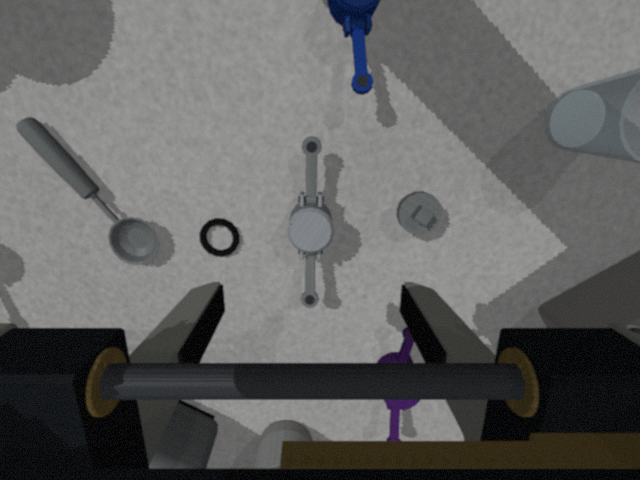

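```bash
python3 - <<'E'
from h import *
st=arm.state();W=cal('wrist',st)
c=plane(W,(310.8,229),.046);a=plane(W,(309.6,299),.041);b=plane(W,(312,146),.041)
print(c,a,b,np.linalg.norm(a-b),(a+b)/2,np.degrees(np.arctan2(*(a-b)[1::-1])))
plan([.5514,.1705,.026],55.5)
E
```

```text
[0.55149303 0.17208757 0.046     ] [0.61118648 0.12965262 0.041     ] [0.49169655 0.21437826 0.041     ] 0.1464796148753493 [0.55144152 0.17201544 0.041     ] -35.338962350034116
clock 2.20 pos [0.5513 0.1733 0.1709] F [ 0.37  0.45 -0.25] T [-0.066  0.001 -0.002] grip 1.0
tool-y deg 55.57 tilt z [ 2.e-04  2.e-04 -1.e+00] turn first (tool rv) [0.0003 0.0001 0.0012] then cm [-0.163 -0.223 14.49 ] j [ 0.11  0.33  1.52  0.    1.29 -0.86]
```

jog_arm([
  [-0.4, -0.12, -0.17, 1, 0, 0, 0],
  [-0.4, 0, 0, 2, 0, 0, 0],
  [-0.4, 0, 0, 2, 0, 0, 0],
  [-0.4, 0, 0, 2.5, 0, 0, 0],
  [-0.4, 0, 0, 2.5, 0, 0, 0],
  [-0.4, 0, 0, 2.2, 0, 0, 0],
  [-0.4, 0, 0, 1.5, 0, 0, 0],
  [-0.4, 0, 0, 0.7, 0, 0, 0],
  [-0.4, 0, 0, 0, 0, 0, 0],
  [-0.4, 0, 0, 0, 0, 0, 0],
])

```text
clock: 3.2
eef_pos: [0.5522, 0.1701, 0.0271]
ee_rot: [0.0, 0.297, 0.955, 0.0]
ft_force: [0.7, 0.0, -0.4]
grip_width: 0.7
```

```bash
python3 - <<'E'
from h import *
plan([.5514,.1712,.026],55.5)
E
```

```text
clock 3.20 pos [0.5522 0.1701 0.0271] F [ 0.72  0.05 -0.36] T [-0.024 -0.005 -0.023] grip 0.7
tool-y deg 55.48 tilt z [ 8.e-04  1.e-04 -1.e+00] turn first (tool rv) [ 0.0005  0.0006 -0.0003] then cm [0.124 0.043 0.111] j [ 0.11  0.48  1.68 -0.    0.98 -0.86]
```

jog_arm([
  [-0.4, 0.12, 0.04, 0.05, 0, 0, 0],
  [-0.4, 0, 0, 0, 0, 0, 0],
  [0.2, 0, 0, 0, 0, 0, 0],
  [1, 0, 0, 0, 0, 0, 0],
  [1, 0, 0, 0, 0, 0, 0],
  [1, 0, 0, 0, 0, 0, 0],
  [1, 0, 0, 0, 0, 0, 0],
  [1, 0, 0, 0, 0, 0, 0],
  [1, 0, 0, 0, 0, 0, 0],
  [1, 0, 0, 0, 0, 0, 0],
])

```text
clock: 4.2
eef_pos: [0.5514, 0.1711, 0.0264]
ee_rot: [0.0, 0.297, 0.955, 0.0]
ft_force: [0.8, 2.0, 2.1]
grip_width: 0.455
```

```bash
python3 - <<'E'
from h import *
plan([.5514,.1712,.026],55.5)
cv2.imwrite('pics/w2.png',arm.camera('wrist')[:,:,::-1])
E
```

```text
clock 4.20 pos [0.5514 0.1711 0.0264] F [0.84 1.96 2.11] T [ 0.261 -0.12   0.012] grip 0.455
tool-y deg 55.46 tilt z [ 6.e-04  3.e-04 -1.e+00] turn first (tool rv) [ 0.0006  0.0004 -0.0007] then cm [0.004 0.011 0.036] j [ 0.11  0.48  1.68  0.    0.98 -0.86]
```

View pics/w2.png

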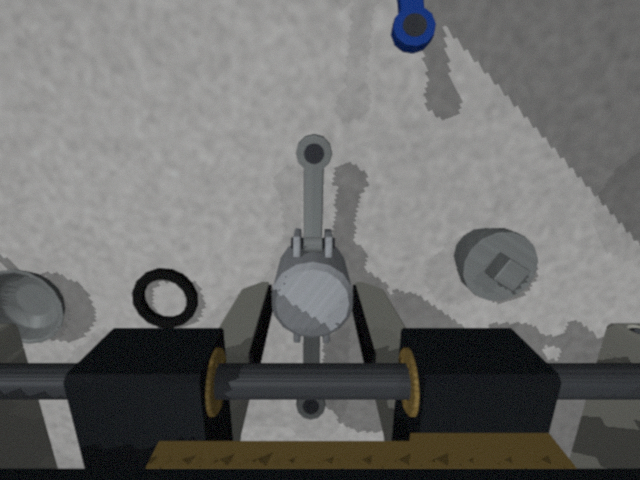

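```bash
python3 - <<'E'
from h import *
st=arm.state();W=cal('wrist',st);Rm=toolR(st)
for uv,z in (((312.5,298.5),.046),((314,153),.041),((311,406),.041)):
    p=plane(W,uv,z); print(p,Rm.T@(p-st['eef_pos'])*1000)
im=cv2.imread('pics/w2.png'); cv2.imwrite('pics/w2c.png',np.clip(1.4*cv2.resize(im[220:440,230:400],(0,0),fx=3,fy=3).astype(float),0,255))
E
```

```text
[0.55083073 0.17192477 0.046     ] [  0.92430467   0.42751308 -19.6680051 ]
[0.49138156 0.21364176 0.041     ] [ 73.54895645   1.07930232 -14.69345135]
[0.61014686 0.13010032 0.041     ] [-71.64813715  -0.39354848 -14.64266544][ WARN:0@0.965] global loadsave.cpp:1063 imwrite_ Unsupported depth image for selected encoder is fallbacked to CV_8U.
```

View pics/w2c.png

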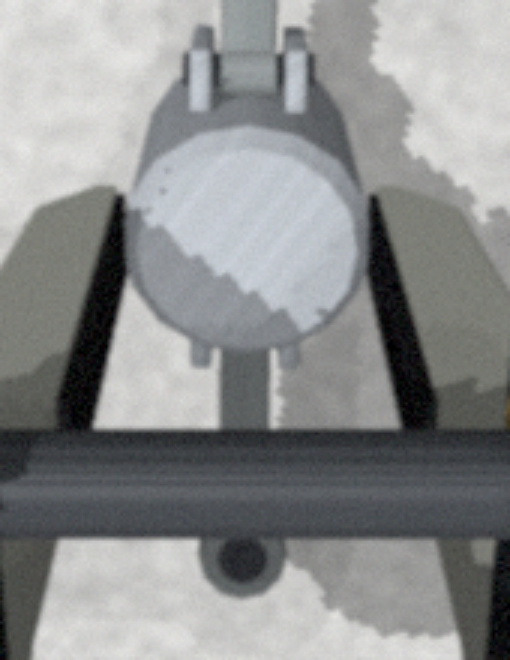

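jog_arm([
  [1, 0, 0, -1, 0, 0, 0],
  [1, 0, 0, -2, 0, 0, 0],
  [1, 0, 0, -3, 0, 0, 0],
  [1, 0, 0, -4, 0, 0, 0],
  [1, 0, 0, -4, 0, 0, 0],
  [1, 0, 0, -4, 0, 0, 0],
  [1, 0, 0, -3.4, 0, 0, 0],
  [1, 0, 0, -2, 0, 0, 0],
  [1, 0, 0, -1, 0, 0, 0],
  [1, 0, 0, 0, 0, 0, 0],
])

```text
clock: 5.25
eef_pos: [0.5511, 0.1707, 0.2708]
ee_rot: [0.0, 0.297, 0.955, 0.0]
ft_force: [0.6, 0.1, -6.4]
grip_width: 0.456
```

```bash
python3 - <<'E'
from h import *
plan([.612,-.2625,.27],55.5)
E
```

```text
clock 5.25 pos [0.5511 0.1707 0.2708] F [ 0.58  0.06 -6.4 ] T [-0.058  0.018  0.03 ] grip 0.456
tool-y deg 55.46 tilt z [ 8.e-04 -2.e-04 -1.e+00] turn first (tool rv) [ 0.0003  0.0007 -0.0008] then cm [-29.561 -32.254   0.081] j [ 0.11  0.27  1.35 -0.    1.51 -0.86]
```

Lifted (weight seen in the force). Carrying it across.

jog_arm([
  [1, -1, -1, 0, 0, 0, 0],
  [1, -2, -2, 0, 0, 0, 0],
  [1, -3, -3.3, 0, 0, 0, 0],
  [1, -3.2, -3.5, 0, 0, 0, 0],
  [1, -3.2, -3.5, 0, 0, 0, 0],
  [1, -3.2, -3.5, 0, 0, 0, 0],
  [1, -3.2, -3.5, 0, 0, 0, 0],
  [1, -3.2, -3.5, 0, 0, 0, 0],
  [1, -3, -3.5, 0, 0, 0, 0],
  [1, -2, -2.2, 0, 0, 0, 0],
])

```text
clock: 6.25
eef_pos: [0.6046, -0.2296, 0.267]
ee_rot: [-0.002, 0.298, 0.954, -0.0]
ft_force: [-0.5, 0.3, -5.8]
grip_width: 0.46
```

jog_arm([
  [1, -1.5, -1.6, 0, 0, 0, 0],
  [1, -0.8, -0.8, 0, 0, 0, 0],
  [1, -0.2, -0.2, 0, 0, 0, 0],
  [1, 0, 0, 0, 0, 0, 0],
  [1, 0, 0, 0, 0, 0, 0],
  [1, 0, 0, 0, 0, 0, 0],
  [1, 0, 0, 0, 0, 0, 0],
  [1, 0, 0, 0, 0, 0, 0],
  [1, 0, 0, 0, 0, 0, 0],
  [1, 0, 0, 0, 0, 0, 0],
])

```text
clock: 7.25
eef_pos: [0.6121, -0.2606, 0.2703]
ee_rot: [0.0, 0.297, 0.955, -0.0]
ft_force: [0.2, -0.3, -5.2]
grip_width: 0.453
```

```bash
python3 - <<'E'
from h import *
plan([.612,-.2625,.27],55.5)
st=arm.state(); im=arm.camera('wrist'); cv2.imwrite('pics/w3.png',im[:,:,::-1])
W=cal('wrist',st); print(proj(W,[.5986,-.193,.181]),proj(W,[.5986,-.193,.143]))
E
```

```text
clock 7.25 pos [ 0.6121 -0.2606  0.2703] F [ 0.15 -0.27 -5.19] T [-0.007  0.037 -0.016] grip 0.453
tool-y deg 55.47 tilt z [ 1.e-04 -1.e-04 -1.e+00] turn first (tool rv) [ 0.      0.0002 -0.0005] then cm [-0.096 -0.163  0.026] j [-0.57  0.44  1.11 -0.    1.59 -1.54]
[373.71996404 178.29466748] [366.36321086 173.11632838]
```

View pics/w3.png

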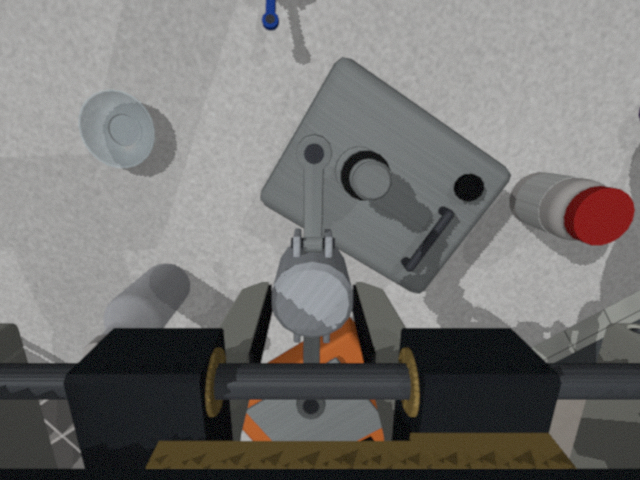

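```bash
python3 - <<'E'
import cv2,numpy as np
im=cv2.imread('pics/w3.png'); cv2.imwrite('pics/w3c.png',np.clip(1.6*cv2.resize(im[135:215,325:415],(0,0),fx=8,fy=8,interpolation=cv2.INTER_CUBIC).astype(float),0,255).astype('uint8'))
E
```

```text
(no output)
```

View pics/w3c.png

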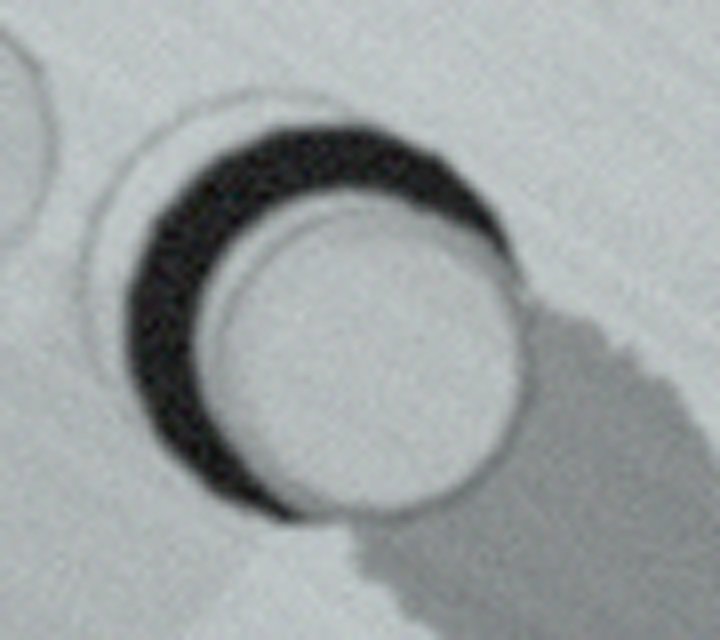

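```bash
python3 - <<'E'
from h import *
st=arm.state();W=cal('wrist',st);Rm=toolR(st)
for uv,z in (((369.4,178.3),.179),((325+322/8-.5,135+323/8-.5),.143)):
    p=plane(W,uv,z); print(p)
p=plane(W,(369.4,178.3),.179); print('tool',Rm.T@(p-st['eef_pos'])*1000)
c=plane(W,(312.5,298.5),st['eef_pos'][2]+.0197);print('cpl tool',Rm.T@(c-st['eef_pos'])*1000)
E
```

```text
[ 0.59701378 -0.19568429  0.179     ]
[ 0.599016   -0.19503421  0.143     ]
tool [49.25261354 45.00198397 91.18688347]
cpl tool [  0.94036021   0.42684836 -19.69998655]
```

jog_arm([
  [1, 0.5, 0.5, 0, 0, 0, 0],
  [1, 1, 1, 0, 0, 0, 0],
  [1, 1.3, 1.2, 0, 0, 0, 0],
  [1, 1.2, 1.1, 0, 0, 0, 0],
  [1, 0.6, 0.6, 0, 0, 0, 0],
  [1, 0.27, 0.25, 0.9, 0, 0, 0],
  [1, 0, 0, 1.5, 0, 0, 0],
  [1, 0, 0, 1.5, 0, 0, 0],
  [1, 0, 0, 0.6, 0, 0, 0],
  [1, 0, 0, 0, 0, 0, 0],
])

```text
clock: 8.3
eef_pos: [0.5977, -0.1946, 0.2236]
ee_rot: [-0.001, 0.297, 0.955, 0.0]
ft_force: [-0.6, 0.0, -4.3]
grip_width: 0.453
```

```bash
python3 - <<'E'
from h import *
plan([.598,-.1945,.2214],55.5)
f=lambda i:np.clip(1.6*i[:,:,::-1].astype(float),0,255).astype('uint8')
s=arm.camera('scene');t=arm.camera('top');w=arm.camera('wrist')
for n,i in zip('stw',(s,t,w)): cv2.imwrite(f'pics/{n}4.png',i[:,:,::-1])
cv2.imwrite('pics/s4c.png',cv2.resize(f(s)[160:250,195:295],(0,0),fx=6,fy=6,interpolation=cv2.INTER_CUBIC))
cv2.imwrite('pics/t4c.png',cv2.resize(f(t)[160:260,360:460],(0,0),fx=5,fy=5,interpolation=cv2.INTER_CUBIC))
E
```

```text
clock 8.30 pos [ 0.5977 -0.1946  0.2236] F [-0.64  0.01 -4.32] T [-0.103  0.033 -0.005] grip 0.453
tool-y deg 55.45 tilt z [-0.0025  0.0011 -1.    ] turn first (tool rv) [-0.0005 -0.0027 -0.0008] then cm [-0.022  0.03   0.216] j [-0.49  0.39  1.3  -0.    1.45 -1.46]
```

View pics/s4c.png

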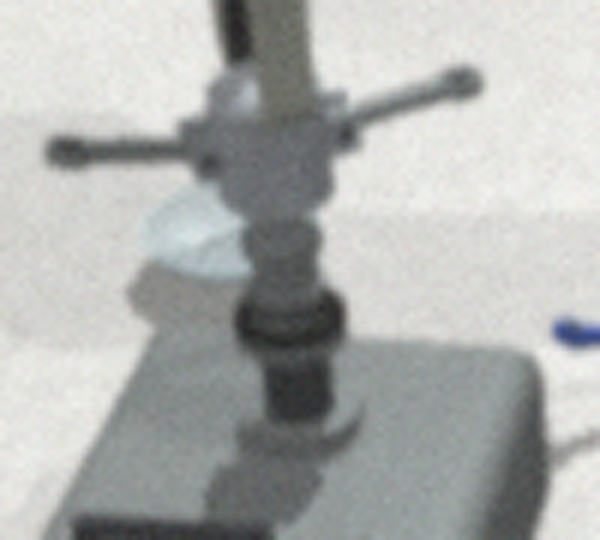

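View pics/t4c.png

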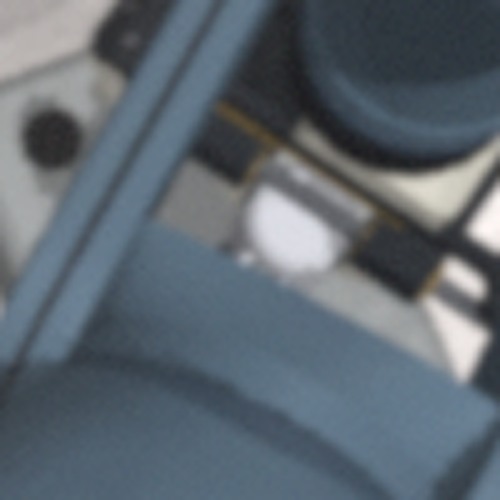

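View pics/w4.png

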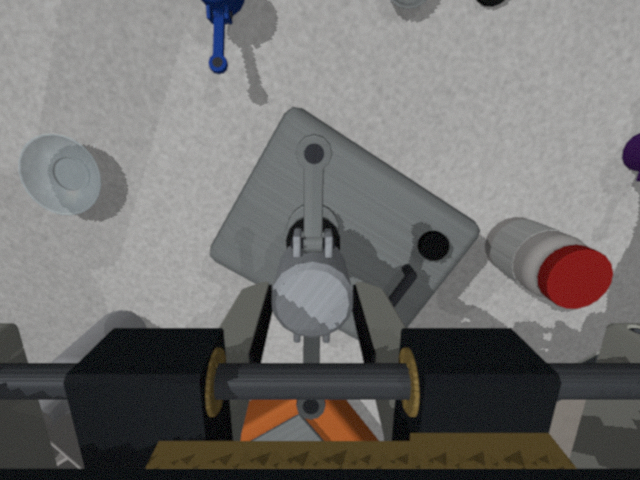

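```bash
python3 - <<'E'
from h import *
im=cv2.imread('pics/w4.png'); cv2.imwrite('pics/w4c.png',np.clip(1.8*cv2.resize(im[195:265,270:360],(0,0),fx=8,fy=8,interpolation=cv2.INTER_CUBIC).astype(float),0,255).astype('uint8'))
st=arm.state();W=cal('wrist',st);S=cal('scene')
for nm,p in dict(topcam=(.5986,-.193),w1=(.597,-.1957),w2=(.599,-.195),tcp=st['eef_pos'][:2]).items():
    o=[]
    for z in (.143,.181): 
        u=proj(S,[*p,z]); o+=[((u-[195,160]+.5)*6-.5).round(1)]
    u=proj(S,[*p,.2136]);o+=[((u-[195,160]+.5)*6-.5).round(1)]
    print(nm,*o,'wrist ring',((proj(W,[*p,.143])-[270,195]+.5)*8-.5).round(1),proj(W,[*p,.143]))
E
```

```text
topcam [293.  318.4] [283.2 234.2] [274.5 159.3] wrist ring [354.8 362.4] [313.91325565 239.85818308]
w1 [290.1 314.6] [280.3 230.5] [271.6 155.6] wrist ring [323.4 364.4] [309.99267001 240.11267207]
w2 [288.3 317.5] [278.5 233.3] [269.7 158.3] wrist ring [340.6 376.4] [312.13368029 241.60853327]
tcp [288.2 317. ] [278.4 232.9] [269.6 157.9] wrist ring [337.6 375.8] [311.75806693 241.53978929]
```

View pics/w4c.png

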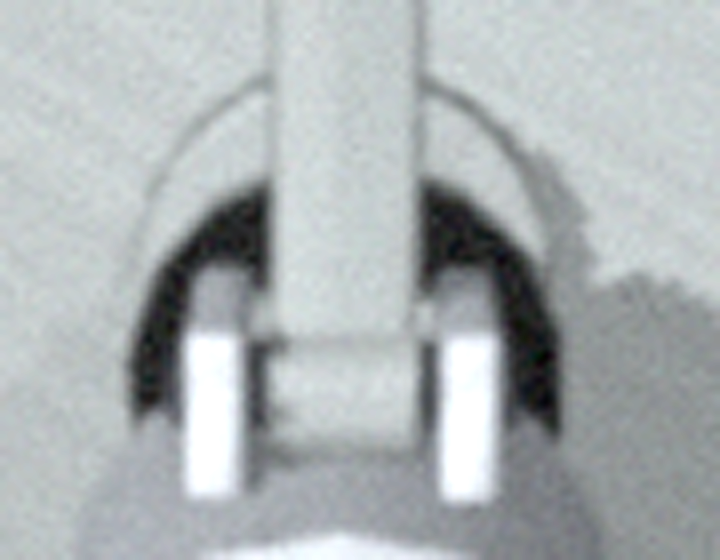

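```bash
python3 - <<'E'
from h import *
plan([.598,-.1945,.2214],55.5)
s=cv2.imread('pics/s4.png').astype(float)*1.8
c=np.clip(cv2.resize(s[165:220,220:265],(0,0),fx=12,fy=10.9,interpolation=cv2.INTER_CUBIC),0,255).astype('uint8')
cv2.imwrite('pics/s4d.png',c)
E
```

```text
clock 8.45 pos [ 0.5988 -0.1952  0.2259] F [-0.11 -0.46 -4.69] T [-0.06  -0.052 -0.011] grip 0.455
tool-y deg 55.45 tilt z [ 1.2e-03 -7.0e-04 -1.0e+00] turn first (tool rv) [ 0.0001  0.0014 -0.0009] then cm [0.105 0.015 0.448] j [-0.49  0.39  1.29 -0.    1.46 -1.46]
```

View pics/s4d.png

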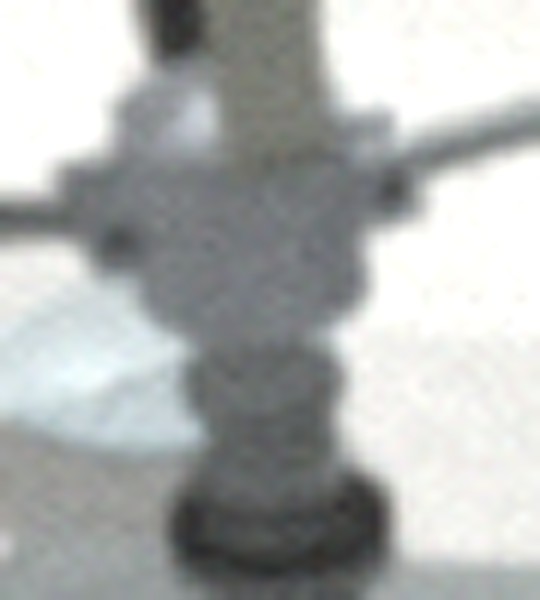

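jog_arm([
  [1, 0, 0.02, 0.4, 0, 0, 0],
  [1, 0, 0, 0.5, 0, 0, 0],
  [1, 0, 0, 0.5, 0, 0, 0],
  [1, 0, 0, 0.3, 0, 0, 0],
  [1, 0, 0, 0.1, 0, 0, 0],
  [1, 0, 0, 0.1, 0, 0, 0],
  [1, 0, 0, 0.1, 0, 0, 0],
  [1, 0, 0, 0.1, 0, 0, 0],
  [1, 0, 0, 0.1, 0, 0, 0],
  [1, 0, 0, 0, 0, 0, 0],
])

```text
clock: 9.45
eef_pos: [0.5984, -0.1947, 0.203]
ee_rot: [-0.0, 0.297, 0.955, 0.0]
ft_force: [-0.8, 0.9, -5.2]
grip_width: 0.452
```

```bash
python3 - <<'E'
from h import *
plan([.598,-.1945,.1694],55.5)
E
```

```text
clock 9.45 pos [ 0.5984 -0.1947  0.203 ] F [-0.76  0.93 -5.17] T [ 0.027  0.066 -0.002] grip 0.452
tool-y deg 55.46 tilt z [-2.e-04  1.e-04 -1.e+00] turn first (tool rv) [-0.0001 -0.0002 -0.0007] then cm [ 0.04  -0.008  3.363] j [-0.49  0.4   1.33 -0.    1.41 -1.46]
```

jog_arm([
  [1, 0, 0, 0.2, 0, 0, 0],
  [1, 0, 0, 0.3, 0, 0, 0],
  [1, 0, 0, 0.3, 0, 0, 0],
  [1, 0, 0, 0.3, 0, 0, 0],
  [1, 0, 0, 0.3, 0, 0, 0],
  [1, 0, 0, 0.2, 0, 0, 0],
  [1, 0, 0, 0.2, 0, 0, 0],
  [1, 0, 0, 0.1, 0, 0, 0],
  [1, 0, 0, 0, 0, 0, 0],
  [1, 0, 0, 0, 0, 0, 0],
])

```text
clock: 10.45
eef_pos: [0.5985, -0.1947, 0.1842]
ee_rot: [0.0, 0.297, 0.955, -0.0]
ft_force: [0.3, 0.3, -5.5]
grip_width: 0.454
```

```bash
python3 - <<'E'
from h import *
plan([.598,-.1945,.1694],55.5)
E
```

```text
clock 10.45 pos [ 0.5985 -0.1947  0.1842] F [ 0.27  0.28 -5.46] T [-0.11  -0.063 -0.05 ] grip 0.454
tool-y deg 55.46 tilt z [ 2.e-04 -1.e-04 -1.e+00] turn first (tool rv) [ 0.      0.0002 -0.0006] then cm [ 0.055 -0.012  1.485] j [-0.49  0.41  1.36  0.    1.37 -1.46]
```

jog_arm([
  [1, 0, 0, 0.06, 0, 0, 0],
  [1, 0, 0, 0.06, 0, 0, 0],
  [1, 0, 0, 0.06, 0, 0, 0],
  [1, 0, 0, 0.06, 0, 0, 0],
  [1, 0, 0, 0.06, 0, 0, 0],
  [1, 0, 0, 0.06, 0, 0, 0],
  [1, 0, 0, 0.06, 0, 0, 0],
  [1, 0, 0, 0.06, 0, 0, 0],
  [1, 0, 0, 0.06, 0, 0, 0],
  [1, 0, 0, 0.06, 0, 0, 0],
])

```text
clock: 11.45
eef_pos: [0.5992, -0.1949, 0.1794]
ee_rot: [0.001, 0.297, 0.955, -0.0]
ft_force: [0.3, 1.2, 5.5]
grip_width: 0.454
```

jog_arm([
  [1, 0, 0, 0.05, 0, 0, 0],
  [1, 0, 0, 0.05, 0, 0, 0],
  [1, 0, 0, 0.05, 0, 0, 0],
  [1, 0, 0, 0.05, 0, 0, 0],
  [1, 0, 0, 0.05, 0, 0, 0],
  [1, 0, 0, 0.05, 0, 0, 0],
  [1, 0, 0, 0, 0, 0, 0],
  [1, 0, 0, 0, 0, 0, 0],
  [1, 0, 0, 0, 0, 0, 0],
  [1, 0, 0, 0, 0, 0, 0],
])

```text
clock: 12.45
eef_pos: [0.5991, -0.1948, 0.176]
ee_rot: [0.001, 0.297, 0.955, -0.0]
ft_force: [1.0, 0.4, 5.3]
grip_width: 0.454
```

jog_arm([
  [1, 0, 0, 0.05, 0, 0, 0],
  [1, 0, 0, 0.05, 0, 0, 0],
  [1, 0, 0, 0.05, 0, 0, 0],
  [1, 0, 0, 0.05, 0, 0, 0],
  [1, 0, 0, 0.03, 0, 0, 0],
  [1, 0, 0, 0, 0, 0, 0],
  [1, 0, 0, 0, 0, 0, 0],
  [1, 0, 0, 0, 0, 0, 0],
  [1, 0, 0, 0, 0, 0, 0],
  [1, 0, 0, 0, 0, 0, 0],
])

```text
clock: 13.45
eef_pos: [0.5986, -0.1946, 0.173]
ee_rot: [0.0, 0.297, 0.955, 0.0]
ft_force: [1.1, 1.8, 4.4]
grip_width: 0.455
```

jog_arm([
  [1, 0, 0, 0.02, 0, 0, 0],
  [1, 0, 0, 0.02, 0, 0, 0],
  [1, 0, 0, 0.02, 0, 0, 0],
  [1, 0, 0, 0.02, 0, 0, 0],
  [1, 0, 0, 0, 0, 0, 0],
  [1, 0, 0, 0, 0, 0, 0],
  [1, 0, 0, 0, 0, 0, 0],
  [1, 0, 0, 0, 0, 0, 0],
  [1, 0, 0, 0, 0, 0, 0],
  [1, 0, 0, 0, 0, 0, 0],
])

```text
clock: 14.45
eef_pos: [0.5986, -0.1947, 0.1721]
ee_rot: [0.0, 0.297, 0.955, 0.0]
ft_force: [2.5, 2.8, 4.8]
grip_width: 0.456
```

jog_arm([
  [1, 0, 0, 0.02, 0, 0, 0],
  [1, 0, 0, 0.02, 0, 0, 0],
  [1, 0, 0, 0.02, 0, 0, 0],
  [1, 0, 0, 0.01, 0, 0, 0],
  [1, 0, 0, 0, 0, 0, 0],
  [1, 0, 0, 0, 0, 0, 0],
  [1, 0, 0, 0, 0, 0, 0],
  [1, 0, 0, 0, 0, 0, 0],
  [1, 0, 0, 0, 0, 0, 0],
  [1, 0, 0, 0, 0, 0, 0],
])

```text
clock: 15.45
eef_pos: [0.5985, -0.1946, 0.1715]
ee_rot: [0.0, 0.297, 0.955, 0.0]
ft_force: [1.7, 2.6, 5.6]
grip_width: 0.454
```

jog_arm([
  [1, 0, 0, 0.02, 0, 0, 0],
  [1, 0, 0, 0.02, 0, 0, 0],
  [1, 0, 0, 0.02, 0, 0, 0],
  [1, 0, 0, 0.01, 0, 0, 0],
  [1, 0, 0, 0, 0, 0, 0],
  [1, 0, 0, 0, 0, 0, 0],
  [1, 0, 0, 0, 0, 0, 0],
  [1, 0, 0, 0, 0, 0, 0],
  [1, 0, 0, 0, 0, 0, 0],
  [1, 0, 0, 0, 0, 0, 0],
])

```text
clock: 16.45
eef_pos: [0.5984, -0.1946, 0.1707]
ee_rot: [-0.0, 0.297, 0.955, 0.0]
ft_force: [2.0, 2.3, 5.2]
grip_width: 0.455
```

jog_arm([
  [1, 0, 0, 0.02, 0, 0, 0],
  [1, 0, 0, 0.02, 0, 0, 0],
  [1, 0, 0, 0.02, 0, 0, 0],
  [1, 0, 0, 0.01, 0, 0, 0],
  [1, 0, 0, 0, 0, 0, 0],
  [1, 0, 0, 0, 0, 0, 0],
  [1, 0, 0, 0, 0, 0, 0],
  [1, 0, 0, 0, 0, 0, 0],
  [1, 0, 0, 0, 0, 0, 0],
  [1, 0, 0, 0, 0, 0, 0],
])

```text
clock: 17.45
eef_pos: [0.5985, -0.1946, 0.1706]
ee_rot: [0.0, 0.297, 0.955, -0.0]
ft_force: [0.7, 3.1, 7.6]
grip_width: 0.455
```

jog_arm([
  [1, 0, 0, 0.02, 0, 0, 0],
  [1, 0, 0, 0.02, 0, 0, 0],
  [1, 0, 0, 0, 0, 0, 0],
  [1, 0, 0, 0, 0, 0, 0],
  [1, 0, 0, 0, 0, 0, 0],
  [1, 0, 0, 0, 0, 0, 0],
  [1, 0, 0, 0, 0, 0, 0],
  [1, 0, 0, 0, 0, 0, 0],
  [1, 0, 0, 0, 0, 0, 0],
  [1, 0, 0, 0, 0, 0, 0],
])

```text
clock: 18.45
eef_pos: [0.5985, -0.1946, 0.1705]
ee_rot: [0.0, 0.297, 0.955, -0.0]
ft_force: [0.3, 3.8, 10.2]
grip_width: 0.457
```

jog_arm([
  [1, 0, 0, 0.02, 0, 0, 0],
  [1, 0, 0, 0.02, 0, 0, 0],
  [1, 0, 0, 0.02, 0, 0, 0],
  [1, 0, 0, 0, 0, 0, 0],
  [1, 0, 0, 0, 0, 0, 0],
  [1, 0, 0, 0, 0, 0, 0],
  [1, 0, 0, 0, 0, 0, 0],
  [1, 0, 0, 0, 0, 0, 0],
  [1, 0, 0, 0, 0, 0, 0],
  [1, 0, 0, 0, 0, 0, 0],
])

```text
clock: 19.45
eef_pos: [0.5985, -0.1946, 0.1704]
ee_rot: [0.001, 0.297, 0.955, -0.0]
ft_force: [0.3, 3.4, 11.1]
grip_width: 0.456
```

```bash
python3 - <<'E'
from h import *
plan([.598,-.1945,.1694],55.5)
f=lambda i:np.clip(1.6*i[:,:,::-1].astype(float),0,255).astype('uint8')
s=arm.camera('scene')
cv2.imwrite('pics/s5.png',s[:,:,::-1])
cv2.imwrite('pics/s5c.png',cv2.resize(f(s)[160:250,195:295],(0,0),fx=6,fy=6,interpolation=cv2.INTER_CUBIC))
E
```

```text
clock 19.45 pos [ 0.5985 -0.1946  0.1704] F [ 0.33  3.41 11.06] T [ 0.703  0.026 -0.016] grip 0.456
tool-y deg 55.47 tilt z [ 1.e-03 -6.e-04 -1.e+00] turn first (tool rv) [ 0.0001  0.0011 -0.0005] then cm [ 0.052 -0.02   0.098] j [-0.49  0.42  1.38 -0.    1.34 -1.46]
```

View pics/s5c.png

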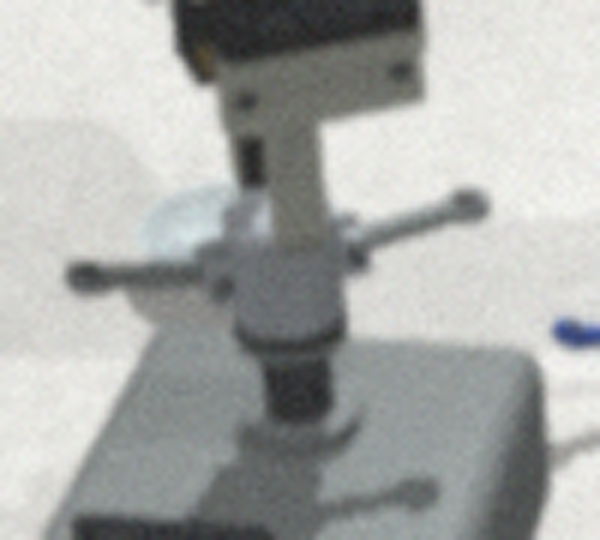

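jog_arm([
  [-0.4, 0, 0, 0, 0, 0, 0],
  [-0.4, 0, 0, 0, 0, 0, 0],
  [-0.4, 0, 0, 0, 0, 0, 0],
  [-0.4, 0, 0, 0, 0, 0, 0],
  [-0.4, 0, 0, -0.5, 0, 0, 0],
  [-0.4, 0, 0, -1.2, 0, 0, 0],
  [-0.4, 0, 0, -1.8, 0, 0, 0],
  [-0.4, 0, 0, -1.8, 0, 0, 0],
  [-0.4, 0, 0, -1.2, 0, 0, 0],
  [-0.4, 0, 0, -0.5, 0, 0, 0],
])

```text
clock: 20.5
eef_pos: [0.5992, -0.1951, 0.2413]
ee_rot: [0.002, 0.297, 0.955, -0.0]
ft_force: [0.8, -0.3, -0.6]
grip_width: 0.705
```

```bash
cat >> h.py <<'E'
PIV_Z=.144+.024
def arms(axis,sign,phi,s,g,beta,yaw=55.46):
    """print tool delta (cm) so that inner tip corner C lies on arm line; sign=+1 arm along tool x"""
    st=arm.state(); Rm=toolR(st)
    y=np.radians(yaw); ex=np.array([-np.sin(y),np.cos(y),0])*sign
    r=.026+s*np.cos(phi)+(.003+g)*np.sin(phi); z=PIV_Z-s*np.sin(phi)+(.003+g)*np.cos(phi)
    return np.array([axis[0],axis[1],0])+ex*r+np.array([0,0,z])
def corner(st,sign,Rm=None):
    Rm=toolR(st) if Rm is None else Rm
    return st['eef_pos']+Rm@np.array([-.0075*sign,0,.014])
def rz(axis,sign,p,yaw=55.46):
    y=np.radians(yaw); ex=np.array([-np.sin(y),np.cos(y),0])*sign
    d=p-np.array([axis[0],axis[1],0]); return np.round([d@ex*1000,d[2]*1000],1)
E
python3 - <<'E'
from h import *
plan([.598,-.1945,.1694],55.5)
f=lambda i:np.clip(1.6*i[:,:,::-1].astype(float),0,255).astype('uint8')
w=arm.camera('wrist');cv2.imwrite('pics/w6.png',w[:,:,::-1])
s=arm.camera('scene')
cv2.imwrite('pics/s6c.png',cv2.resize(f(s)[160:250,195:295],(0,0),fx=6,fy=6,interpolation=cv2.INTER_CUBIC))
E
```

```text
clock 20.50 pos [ 0.5992 -0.1951  0.2413] F [ 0.79 -0.31 -0.61] T [-0.002 -0.011  0.016] grip 0.705
tool-y deg 55.46 tilt z [ 0.0028 -0.0016 -1.    ] turn first (tool rv) [ 0.0003  0.0032 -0.0006] then cm [ 0.127 -0.02   7.185] j [-0.49  0.38  1.27 -0.    1.49 -1.46]
```

View pics/s6c.png

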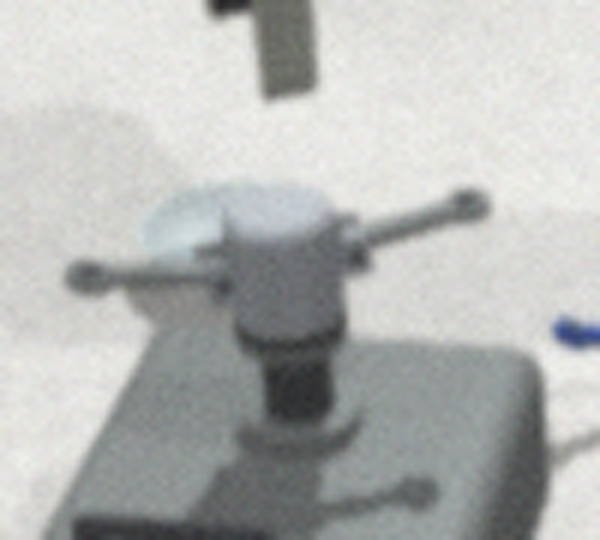

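View pics/w6.png

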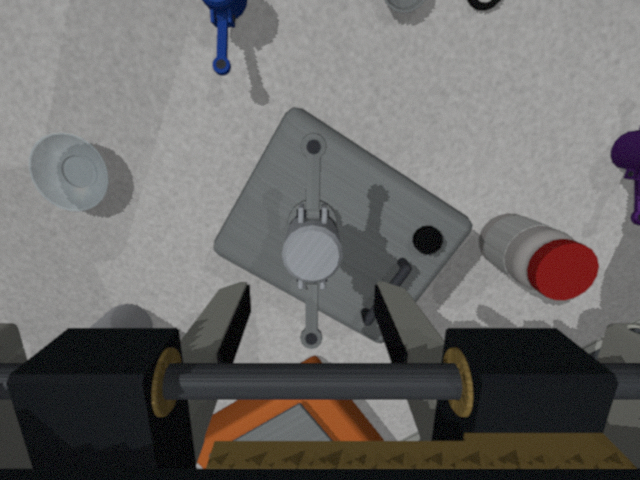

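```bash
cat > wp.py <<'E'
from h import *
import sys
AX=np.array([.5985,-.1946])
def go(sign,beta,list_):
    st=arm.state(); y=np.radians(55.46)
    yy=np.array([np.cos(y),np.sin(y),0]); zz=np.array([0,0,-1.]); R0=np.stack([np.cross(yy,zz),yy,zz],1)
    Rt=R0@R.from_rotvec([0,beta,0]).as_matrix()
    print('clock %.2f'%st['clock'],'F',st['ft_force'].round(2),'turn',R.from_matrix(toolR(st).T@Rt).as_rotvec().round(3),'corner rz',rz(AX,sign,corner(st,sign)))
    prev=st['eef_pos']
    for phi,s,g in list_:
        C=arms(AX,sign,phi,s,g,beta); T=C-Rt@np.array([-.0075*sign,0,.014])
        print('phi %.2f'%phi,'rz',rz(AX,sign,C),'d tool cm',(Rt.T@(T-prev)*100).round(2)); prev=T
E
python3 - <<'E'
from wp import *
go(1,-.3,[(-.35,.042,.012),(-.35,.042,.001)]+[(p,.042,0) for p in (-.2,0,.2,.4,.6,.8,1.,1.2,1.3,1.4,1.5)])
E
```

```text
clock 20.60 F [-0.93  0.3  -0.46] turn [ 0.    -0.298  0.   ] corner rz [ -7.9 226. ]
phi -0.35 rz [ 60.3 196.5] d tool cm [7.84 0.01 0.96]
phi -0.35 rz [ 64.1 186.2] d tool cm [0.67 0.   0.88]
phi -0.20 rz [ 66.6 179.3] d tool cm [ 0.44 -0.    0.58]
phi 0.00 rz [ 68. 171.] d tool cm [0.38 0.   0.75]
phi 0.20 rz [ 67.8 162.6] d tool cm [ 0.23 -0.    0.81]
phi 0.40 rz [ 65.9 154.4] d tool cm [ 0.06 -0.    0.84]
phi 0.60 rz [ 62.4 146.8] d tool cm [-0.11  0.    0.83]
phi 0.80 rz [ 57.4 140. ] d tool cm [-0.27  0.    0.8 ]
phi 1.00 rz [ 51.2 134.3] d tool cm [-0.42 -0.    0.73]
phi 1.20 rz [ 44.  129.9] d tool cm [-0.56  0.    0.63]
phi 1.30 rz [ 40.1 128.3] d tool cm [-0.32 -0.    0.27]
phi 1.40 rz [ 36.1 127.1] d tool cm [-0.35  0.    0.23]
phi 1.50 rz [ 32.  126.3] d tool cm [-0.37 -0.    0.2 ]
```

jog_arm([
  [1, 0, 0, 0, 0, -0.1, 0],
  [1, 0, 0, 0, 0, -0.1, 0],
  [1, 0, 0, 0, 0, -0.098, 0],
  [1, 1, 0, 0, 0, 0, 0],
  [1, 2, 0, 0, 0, 0, 0],
  [1, 2, 0, 0, 0, 0, 0],
  [1, 1.5, 0, 0.2, 0, 0, 0],
  [1, 1, 0, 0.4, 0, 0, 0],
  [1, 0.3, 0, 0.3, 0, 0, 0],
  [1, 0, 0, 0, 0, 0, 0],
])

```text
clock: 21.6
eef_pos: [0.539, -0.1539, 0.2066]
ee_rot: [0.141, 0.294, 0.944, -0.044]
ft_force: [-0.6, 0.1, 0.5]
grip_width: 0.006
```

```bash
python3 - <<'E'
from wp import *
go(1,-.3,[(p,.042,0) for p in (-.2,0,.2,.4,.6,.8,1.,1.2,1.3,1.4,1.5)])
st=arm.state();print(st['grip_width'],toolR(st).round(3))
f=lambda i:np.clip(1.6*i[:,:,::-1].astype(float),0,255).astype('uint8')
s=arm.camera('scene')
cv2.imwrite('pics/s7c.png',cv2.resize(f(s)[160:250,195:295],(0,0),fx=6,fy=6,interpolation=cv2.INTER_CUBIC))
E
```

```text
clock 21.60 F [-0.58  0.06  0.51] turn [-0.    -0.004  0.   ] corner rz [ 60.8 195.4]
phi -0.20 rz [ 66.6 179.3] d tool cm [1.03 0.02 1.38]
phi 0.00 rz [ 68. 171.] d tool cm [0.38 0.   0.75]
phi 0.20 rz [ 67.8 162.6] d tool cm [ 0.23 -0.    0.81]
phi 0.40 rz [ 65.9 154.4] d tool cm [ 0.06 -0.    0.84]
phi 0.60 rz [ 62.4 146.8] d tool cm [-0.11  0.    0.83]
phi 0.80 rz [ 57.4 140. ] d tool cm [-0.27  0.    0.8 ]
phi 1.00 rz [ 51.2 134.3] d tool cm [-0.42 -0.    0.73]
phi 1.20 rz [ 44.  129.9] d tool cm [-0.56  0.    0.63]
phi 1.30 rz [ 40.1 128.3] d tool cm [-0.32 -0.    0.27]
phi 1.40 rz [ 36.1 127.1] d tool cm [-0.35  0.    0.23]
phi 1.50 rz [ 32.  126.3] d tool cm [-0.37 -0.    0.2 ]
0.005941348040299132 [[-0.788  0.567  0.24 ]
 [ 0.542  0.824 -0.166]
 [-0.292 -0.    -0.956]]
```

View pics/s7c.png

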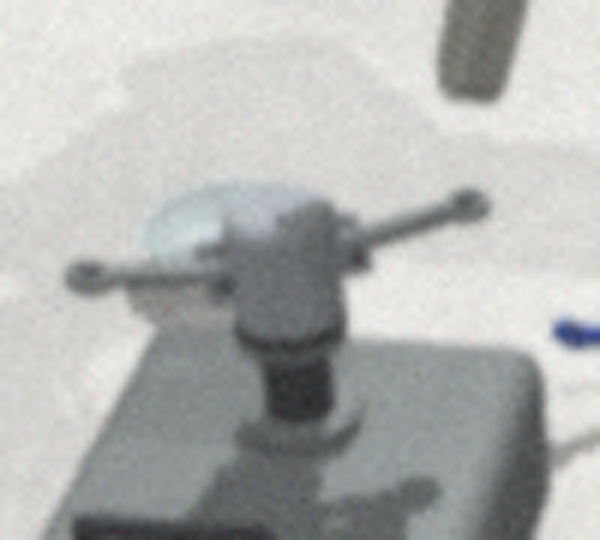

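```bash
python3 - <<'E'
from wp import *
st=arm.state();S=cal('scene');Rm=toolR(st)
z=lambda p:((proj(S,p)-[195,160]+.5)*6-.5).round(0)
print('tip mid',z(st['eef_pos']+Rm@[0,0,.014]),'corner',z(corner(st,1)),'outer',z(st['eef_pos']+Rm@[.0075,0,.014]))
print('arm end a',z(arms(AX,1,-.35,.049,-.003,0)),'b',z(arms(AX,-1,-.35,.049,-.003,0)),'cap top',z([*AX,.190]), st['eef_pos'])
E
```

```text
tip mid [445. 167.] corner [427. 166.] outer [463. 168.]
arm end a [458. 185.] b [ 92. 265.] cap top [278. 213.] [ 0.53952719 -0.15421032  0.20716743]
```

```bash
python3 - <<'E'
from wp import *
S=cal('scene')
z=lambda p:((proj(S,p)-[195,160]+.5)*6-.5).round(0)
y=np.radians(55.46);yy=np.array([np.cos(y),np.sin(y),0])
for d in(-.045,-.0325,0,.0325,.045): print(d,z(np.array([.5992,-.1951,.2413-.014])+yy*d))
o=-S[1][:3,:3].T@S[1][:3,3];print(o)
st=arm.state();Rm=toolR(st)
for d in(-.017,.017):
  for x in(-.0075,.0075): print(d,x,z(st['eef_pos']+Rm@[x,d,.014]))
s=arm.camera('scene');cv2.imwrite('pics/s8.png',s[:,:,::-1]);t=arm.camera('top');cv2.imwrite('pics/t8.png',t[:,:,::-1])
E
```

```text
-0.045 [232.  74.]
-0.0325 [241.  88.]
0 [265. 126.]
0.0325 [291. 166.]
0.045 [301. 182.]
[1.32970113 0.47036695 0.76200561]
-0.017 -0.0075 [413. 146.]
-0.017 0.0075 [449. 149.]
0.017 -0.0075 [442. 186.]
0.017 0.0075 [478. 188.]
```

View pics/s8.png

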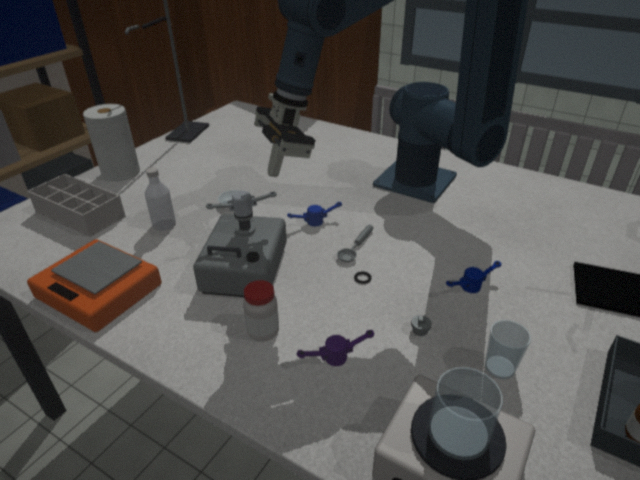

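```bash
sed -i 's/\.014/TIPZ/g' wp.py; sed -i 's/^AX=/TIPZ=-.017\nAX=/; s/corner(st,sign))/st["eef_pos"]+toolR(st)@np.array([-.0075*sign,0,TIPZ]))/' wp.py; python3 - <<'E'
from wp import *
go(1,-.55,[(-.35,.042,.012),(-.2,.042,0)]+[(p,.042,0) for p in (0,.2,.4,.6,.8,1.,1.2,1.3,1.4,1.5)])
T=cal('top');print('bottle base?',plane(T,(524,238),0),plane(T,(545,221),.17),'dish',plane(T,(490,311),0))
E
```

```text
clock 21.75 F [ 0.84 -1.06  0.07] turn [-0.    -0.252 -0.   ] corner rz [ 68.9 226.1]
phi -0.35 rz [ 60.3 196.5] d tool cm [0.41 0.02 3.22]
phi -0.20 rz [ 66.6 179.3] d tool cm [1.43 0.   1.14]
phi 0.00 rz [ 68. 171.] d tool cm [0.56 0.   0.63]
phi 0.20 rz [ 67.8 162.6] d tool cm [ 0.42 -0.    0.73]
phi 0.40 rz [ 65.9 154.4] d tool cm [ 0.27 -0.    0.8 ]
phi 0.60 rz [ 62.4 146.8] d tool cm [0.1  0.   0.83]
phi 0.80 rz [ 57.4 140. ] d tool cm [-0.07  0.    0.84]
phi 1.00 rz [ 51.2 134.3] d tool cm [-0.23 -0.    0.81]
phi 1.20 rz [ 44.  129.9] d tool cm [-0.39  0.    0.75]
phi 1.30 rz [ 40.1 128.3] d tool cm [-0.25 -0.    0.34]
phi 1.40 rz [ 36.1 127.1] d tool cm [-0.28  0.    0.31]
phi 1.50 rz [ 32.  126.3] d tool cm [-0.31 -0.    0.28]
bottle base? [ 0.59047684 -0.49464655  0.        ] [ 0.58861869 -0.47018749  0.17      ] dish [ 0.41207426 -0.40320797  0.        ]
```

View pics/t8.png

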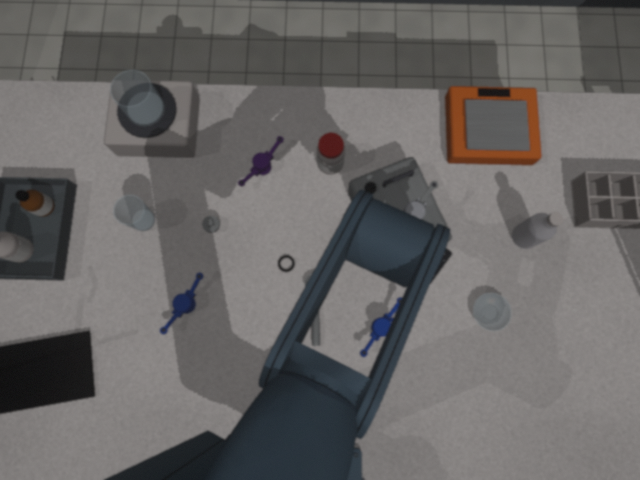

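jog_arm([
  [1, 0, 0, 0, 0, -0.126, 0],
  [1, 0, 0, 0, 0, -0.126, 0],
  [1, 0, 0, 0.3, 0, 0, 0],
  [1, 0.1, 0, 0.5, 0, 0, 0],
  [1, 0.1, 0, 0.6, 0, 0, 0],
  [1, 0.1, 0, 0.6, 0, 0, 0],
  [1, 0.1, 0, 0.6, 0, 0, 0],
  [1, 0, 0, 0.4, 0, 0, 0],
  [1, 0, 0, 0.2, 0, 0, 0],
  [1, 0, 0, 0, 0, 0, 0],
])

```text
clock: 22.75
eef_pos: [0.5502, -0.1616, 0.1776]
ee_rot: [0.259, 0.286, 0.919, -0.081]
ft_force: [-0.8, 0.4, 0.0]
grip_width: 0.004
```

```bash
python3 - <<'E'
from wp import *
go(1,-.55,[(-.2,.042,0)]+[(p,.042,0) for p in (0,.2,.4,.6,.8,1.,1.2,1.3,1.4,1.5)])
f=lambda i:np.clip(1.6*i[:,:,::-1].astype(float),0,255).astype('uint8')
s=arm.camera('scene')
cv2.imwrite('pics/s9c.png',cv2.resize(f(s)[150:250,195:295],(0,0),fx=6,fy=6,interpolation=cv2.INTER_CUBIC))
E
```

```text
clock 22.75 F [-0.77  0.44  0.01] turn [-0.    -0.001 -0.   ] corner rz [ 61. 196.]
phi -0.20 rz [ 66.6 179.3] d tool cm [1.35 0.02 1.14]
phi 0.00 rz [ 68. 171.] d tool cm [0.56 0.   0.63]
phi 0.20 rz [ 67.8 162.6] d tool cm [ 0.42 -0.    0.73]
phi 0.40 rz [ 65.9 154.4] d tool cm [ 0.27 -0.    0.8 ]
phi 0.60 rz [ 62.4 146.8] d tool cm [0.1  0.   0.83]
phi 0.80 rz [ 57.4 140. ] d tool cm [-0.07  0.    0.84]
phi 1.00 rz [ 51.2 134.3] d tool cm [-0.23 -0.    0.81]
phi 1.20 rz [ 44.  129.9] d tool cm [-0.39  0.    0.75]
phi 1.30 rz [ 40.1 128.3] d tool cm [-0.25 -0.    0.34]
phi 1.40 rz [ 36.1 127.1] d tool cm [-0.28  0.    0.31]
phi 1.50 rz [ 32.  126.3] d tool cm [-0.31 -0.    0.28]
```

View pics/s9c.png

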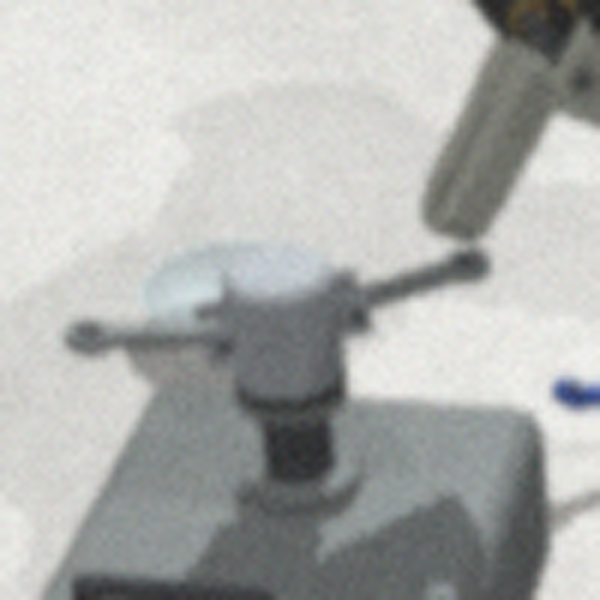

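```bash
cat >> wp.py <<'E'
def go2(sign,beta,list_):
    """list of (phi,s,cornerflag in/out,g)"""
    st=arm.state(); y=np.radians(55.46)
    yy=np.array([np.cos(y),np.sin(y),0]); zz=np.array([0,0,-1.]); R0=np.stack([np.cross(yy,zz),yy,zz],1)
    Rt=R0@R.from_rotvec([0,beta,0]).as_matrix()
    ci=np.array([-.0075*sign,0,TIPZ]); co=np.array([.0075*sign,0,TIPZ])
    print('clock %.2f'%st['clock'],'F',st['ft_force'].round(2),'turn',R.from_matrix(toolR(st).T@Rt).as_rotvec().round(3),'in rz',rz(AX,sign,st['eef_pos']+toolR(st)@ci),'out',rz(AX,sign,st['eef_pos']+toolR(st)@co))
    prev=st['eef_pos']
    for phi,s,k,g in list_:
        C=arms(AX,sign,phi,s,g,beta); T=C-Rt@(ci if k=='i' else co)
        print('phi %.2f'%phi,'rz',rz(AX,sign,C),'d tool cm',(Rt.T@(T-prev)*100).round(2)); prev=T
L=[(-.1,.046,'o',0),(.1,.046,'o',0),(.3,.046,'o',0),(.5,.046,'o',0),(.7,.032,'i',0),(.9,.034,'i',0),(1.1,.036,'i',0),(1.2,.038,'i',0),(1.3,.040,'i',0),(1.4,.041,'i',0),(1.5,.042,'i',0)]
E
python3 - <<'E'
from wp import *
go2(1,-.55,[(-.25,.046,'o',.003)]+L)
E
```

```text
clock 22.80 F [-0.27  0.03 -0.24] turn [-0. -0. -0.] in rz [ 61.  196.4] out [ 73.8 188.5]
phi -0.25 rz [ 69.1 185.2] d tool cm [-0.23  0.01  0.53]
phi -0.10 rz [ 71.5 175.6] d tool cm [ 0.71 -0.    0.7 ]
phi 0.10 rz [ 72.1 166.4] d tool cm [0.53 0.   0.75]
phi 0.30 rz [ 70.8 157.3] d tool cm [0.37 0.   0.84]
phi 0.50 rz [ 67.8 148.6] d tool cm [ 0.2 -0.   0.9]
phi 0.70 rz [ 52.4 149.7] d tool cm [ 0.13 -0.    0.71]
phi 0.90 rz [ 49.5 143.2] d tool cm [ 0.09 -0.    0.7 ]
phi 1.10 rz [ 45.  137.3] d tool cm [-0.07 -0.    0.74]
phi 1.20 rz [ 42.6 133.7] d tool cm [-0.02  0.    0.43]
phi 1.30 rz [ 39.6 130.3] d tool cm [-0.08 -0.    0.45]
phi 1.40 rz [ 35.9 128.1] d tool cm [-0.2   0.    0.38]
phi 1.50 rz [ 32.  126.3] d tool cm [-0.24 -0.    0.36]
```

jog_arm([
  [1, -0.23, 0, 0.3, 0, 0, 0],
  [1, 0, 0, 0.23, 0, 0, 0],
  [1, 0.36, 0, 0.35, 0, 0, 0],
  [1, 0.35, 0, 0.35, 0, 0, 0],
  [1, 0.27, 0, 0.38, 0, 0, 0],
  [1, 0.26, 0, 0.37, 0, 0, 0],
  [1, 0.19, 0, 0.42, 0, 0, 0],
  [1, 0.18, 0, 0.42, 0, 0, 0],
  [1, 0, 0, 0, 0, 0, 0],
  [1, 0, 0, 0, 0, 0, 0],
])

```text
clock: 23.8
eef_pos: [0.5521, -0.1629, 0.1461]
ee_rot: [0.259, 0.286, 0.919, -0.081]
ft_force: [-0.0, 1.1, 0.7]
grip_width: 0.007
```

```bash
python3 - <<'E'
from wp import *
go2(1,-.55,L[3:])
f=lambda i:np.clip(1.6*i[:,:,::-1].astype(float),0,255).astype('uint8')
s=arm.camera('scene')
cv2.imwrite('pics/s10c.png',cv2.resize(f(s)[150:250,195:295],(0,0),fx=6,fy=6,interpolation=cv2.INTER_CUBIC))
E
```

```text
clock 23.80 F [-0.01  1.05  0.67] turn [-0.    -0.002  0.   ] in rz [ 58.6 164.5] out [ 71.4 156.7]
phi 0.50 rz [ 67.8 148.6] d tool cm [0.11 0.02 0.88]
phi 0.70 rz [ 52.4 149.7] d tool cm [ 0.13 -0.    0.71]
phi 0.90 rz [ 49.5 143.2] d tool cm [ 0.09 -0.    0.7 ]
phi 1.10 rz [ 45.  137.3] d tool cm [-0.07 -0.    0.74]
phi 1.20 rz [ 42.6 133.7] d tool cm [-0.02  0.    0.43]
phi 1.30 rz [ 39.6 130.3] d tool cm [-0.08 -0.    0.45]
phi 1.40 rz [ 35.9 128.1] d tool cm [-0.2   0.    0.38]
phi 1.50 rz [ 32.  126.3] d tool cm [-0.24 -0.    0.36]
```

View pics/s10c.png

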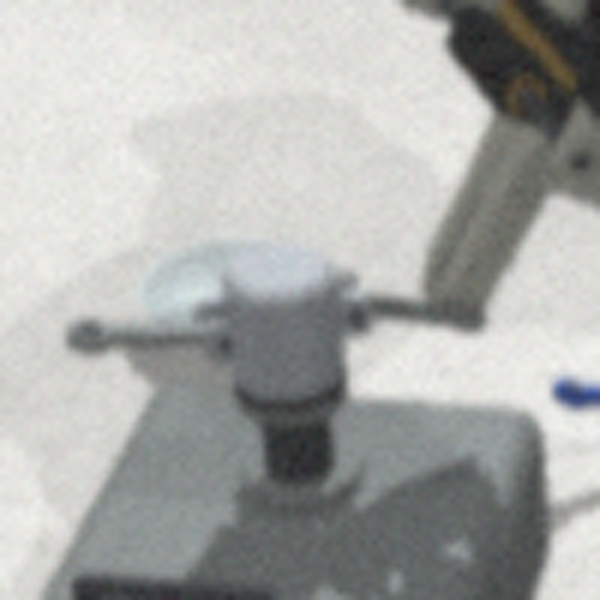

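jog_arm([
  [1, 0.06, 0, 0.44, 0, 0, 0],
  [1, 0.05, 0, 0.44, 0, 0, 0],
  [1, 0.07, 0, 0.36, 0, 0, 0],
  [1, 0.06, 0, 0.35, 0, 0, 0],
  [1, 0.05, 0, 0.35, 0, 0, 0],
  [1, 0.04, 0, 0.35, 0, 0, 0],
  [1, -0.03, 0, 0.37, 0, 0, 0],
  [1, -0.04, 0, 0.37, 0, 0, 0],
  [1, 0, 0, 0, 0, 0, 0],
  [1, 0, 0, 0, 0, 0, 0],
])

```text
clock: 24.85
eef_pos: [0.5633, -0.1707, 0.1188]
ee_rot: [0.258, 0.286, 0.919, -0.081]
ft_force: [-0.3, 0.6, -0.1]
grip_width: 0.003
```

```bash
python3 - <<'E'
from wp import *
go2(1,-.55,L[7:])
f=lambda i:np.clip(1.6*i[:,:,::-1].astype(float),0,255).astype('uint8')
s=arm.camera('scene')
cv2.imwrite('pics/s11c.png',cv2.resize(f(s)[150:250,195:295],(0,0),fx=6,fy=6,interpolation=cv2.INTER_CUBIC))
E
```

```text
clock 24.85 F [-0.27  0.6  -0.15] turn [-0.    -0.002  0.   ] in rz [ 45.  137.2] out [ 57.8 129.4]
phi 1.20 rz [ 42.6 133.7] d tool cm [-0.02  0.02  0.43]
phi 1.30 rz [ 39.6 130.3] d tool cm [-0.08 -0.    0.45]
phi 1.40 rz [ 35.9 128.1] d tool cm [-0.2   0.    0.38]
phi 1.50 rz [ 32.  126.3] d tool cm [-0.24 -0.    0.36]
```

View pics/s11c.png

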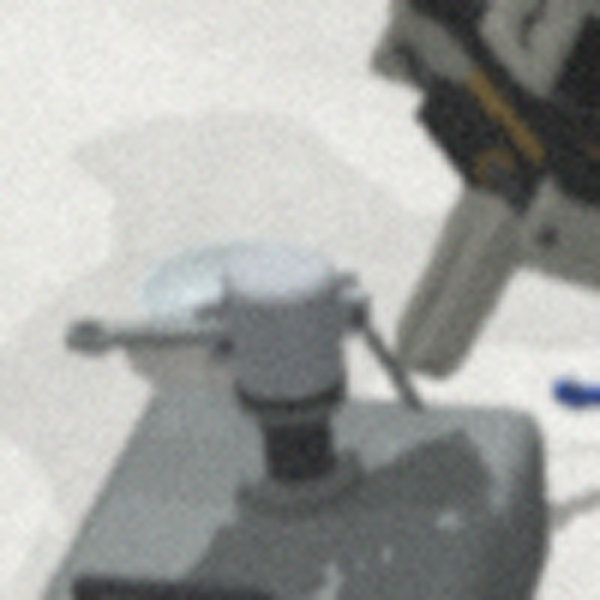

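jog_arm([
  [1, -0.01, 0, 0.22, 0, 0, 0],
  [1, -0.01, 0, 0.21, 0, 0, 0],
  [1, -0.04, 0, 0.23, 0, 0, 0],
  [1, -0.04, 0, 0.22, 0, 0, 0],
  [1, -0.1, 0, 0.19, 0, 0, 0],
  [1, -0.1, 0, 0.19, 0, 0, 0],
  [1, 0, 0, 0, 0, 0, 0],
  [1, 0, 0, 0, 0, 0, 0],
  [1, 0, 0, 0, 0, 0, 0],
  [1, 0, 0, 0, 0, 0, 0],
])

```text
clock: 25.9
eef_pos: [0.5713, -0.176, 0.1103]
ee_rot: [0.259, 0.286, 0.919, -0.081]
ft_force: [-0.6, 0.3, -0.1]
grip_width: 0.004
```

```bash
python3 - <<'E'
from wp import *
go2(1,-.55,L[10:])
f=lambda i:np.clip(1.6*i[:,:,::-1].astype(float),0,255).astype('uint8')
s=arm.camera('scene')
cv2.imwrite('pics/s12c.png',cv2.resize(f(s)[150:250,195:295],(0,0),fx=6,fy=6,interpolation=cv2.INTER_CUBIC))
E
```

```text
clock 25.90 F [-0.59  0.33 -0.14] turn [-0. -0. -0.] in rz [ 35.4 128.7] out [ 48.2 120.9]
phi 1.50 rz [ 32.  126.3] d tool cm [-0.17  0.01  0.39]
```

View pics/s12c.png

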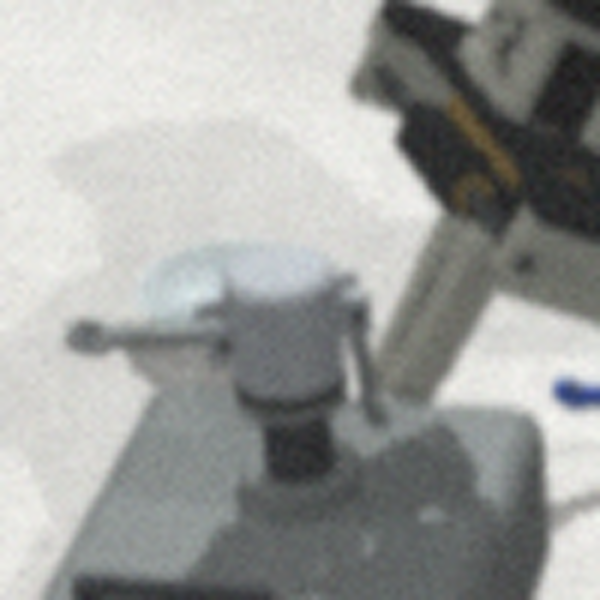

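jog_arm([
  [1, -0.06, 0, 0.12, 0, 0, 0],
  [1, -0.06, 0, 0.12, 0, 0, 0],
  [1, -0.08, 0, 0.1, 0, 0, 0],
  [1, -0.06, 0, 0.06, 0, 0, 0],
  [1, 0, 0, 0, 0, 0, 0],
  [1, 0, 0, 0, 0, 0, 0],
  [1, 0, 0, 0, 0, 0, 0],
  [1, 0, 0, 0, 0, 0, 0],
  [1, 0, 0, 0, 0, 0, 0],
  [1, 0, 0, 0, 0, 0, 0],
])

```text
clock: 26.95
eef_pos: [0.5742, -0.178, 0.1082]
ee_rot: [0.259, 0.286, 0.919, -0.081]
ft_force: [-6.4, 4.6, 5.5]
grip_width: 0.005
```

```bash
python3 - <<'E'
from wp import *
go2(1,-.55,L[10:])
E
```

```text
clock 26.95 F [-6.44  4.64  5.48] turn [-0.    -0.001  0.   ] in rz [ 31.9 126.6] out [ 44.7 118.8]
phi 1.50 rz [ 32.  126.3] d tool cm [0.02 0.01 0.02]
```

jog_arm([
  [1, -0.04, 0, 0.02, 0, 0, 0],
  [1, 0, 0, 0, 0, 0, 0],
  [1, 0, 0, 0, 0, 0, 0],
  [1, 0, 0, 0, 0, 0, 0],
  [1, 0, 0, 0, 0, 0, 0],
  [1, 0, 0, 0, 0, 0, 0],
  [1, 0, 0, 0, 0, 0, 0],
  [1, 0, 0, 0, 0, 0, 0],
  [1, 0, 0, 0, 0, 0, 0],
  [1, 0, 0, 0, 0, 0, 0],
])

```text
clock: 27.95
eef_pos: [0.5743, -0.1781, 0.108]
ee_rot: [0.258, 0.286, 0.919, -0.081]
ft_force: [-7.3, 4.5, 6.9]
grip_width: 0.005
```

```bash
python3 - <<'E'
from wp import *
go2(1,-.55,L[10:])
f=lambda i:np.clip(1.6*i[:,:,::-1].astype(float),0,255).astype('uint8')
s=arm.camera('scene')
cv2.imwrite('pics/s13c.png',cv2.resize(f(s)[150:250,195:295],(0,0),fx=6,fy=6,interpolation=cv2.INTER_CUBIC))
E
```

```text
clock 27.95 F [-7.28  4.53  6.88] turn [-0.    -0.002  0.   ] in rz [ 31.8 126.5] out [ 44.6 118.6]
phi 1.50 rz [ 32.  126.3] d tool cm [0.02 0.02 0.  ]
```

View pics/s13c.png

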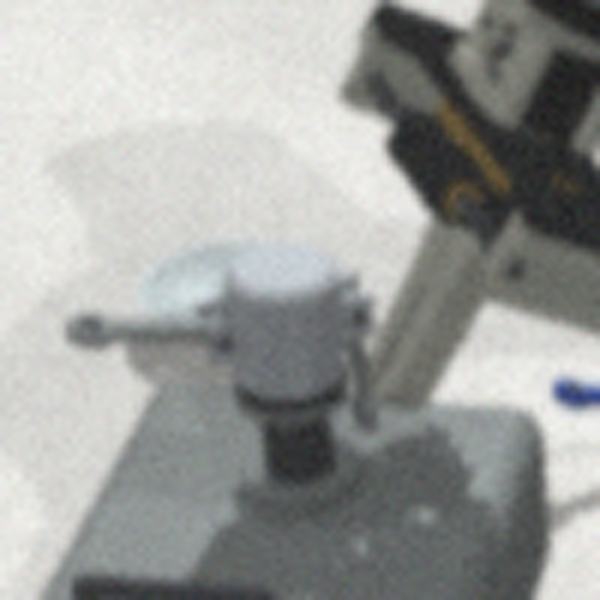

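jog_arm([
  [1, 0.1, 0, -0.06, 0, 0, 0],
  [1, 0.3, 0, -0.2, 0, 0, 0],
  [1, 0.5, 0, -0.5, 0, 0, 0],
  [1, 0.5, 0, -1, 0, 0, 0],
  [1, 0, 0, -2, 0, 0, 0],
  [1, 0, 0, -2.5, 0, 0, 0],
  [1, 0, 0, -2.5, 0, 0, 0],
  [1, 0, 0, -1.5, 0, 0, 0],
  [1, 0, 0, -0.5, 0, 0, 0],
  [1, 0, 0, 0, 0, 0, 0],
])

```text
clock: 29.0
eef_pos: [0.5191, -0.1399, 0.1939]
ee_rot: [0.26, 0.286, 0.919, -0.081]
ft_force: [-0.2, 0.2, 0.2]
grip_width: 0.006
```

```bash
python3 - <<'E'
from wp import *
go2(1,-.55,L[10:])
f=lambda i:np.clip(1.6*i[:,:,::-1].astype(float),0,255).astype('uint8')
s=arm.camera('scene');cv2.imwrite('pics/s14.png',s[:,:,::-1])
cv2.imwrite('pics/s14c.png',cv2.resize(f(s)[180:240,200:270],(0,0),fx=10,fy=10,interpolation=cv2.INTER_CUBIC))
w=arm.camera('wrist');cv2.imwrite('pics/w14.png',f(w))
E
```

```text
clock 29.00 F [-0.15  0.22  0.24] turn [0.001 0.002 0.   ] in rz [ 98.9 212.3] out [111.7 204.4]
phi 1.50 rz [ 32.  126.3] d tool cm [-1.210e+00 -1.000e-02  1.083e+01]
```

View pics/s14c.png

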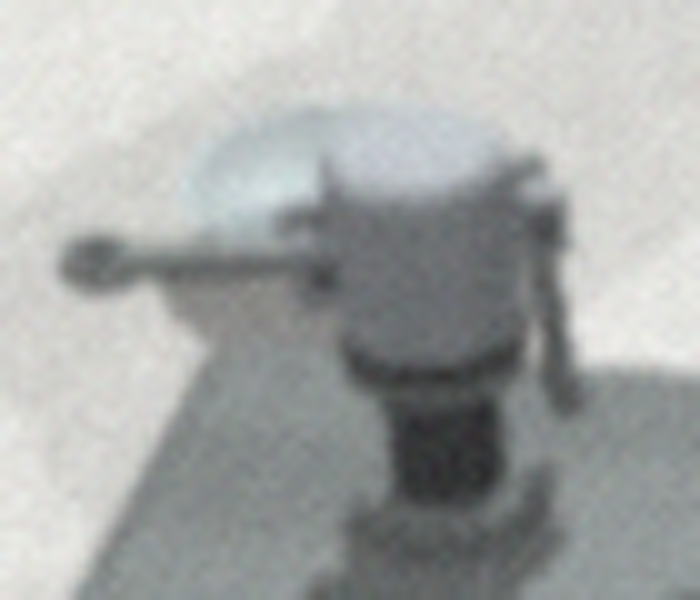

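View pics/w14.png

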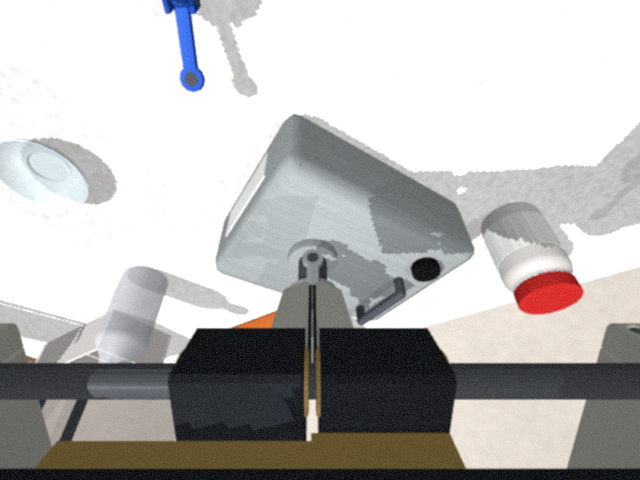

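```bash
python3 - <<'E'
from wp import *
S=cal('scene')
z=lambda p:((proj(S,p)-[200,180]+.5)*10-.5).round(0)
print('piv',z(arms(AX,1,0,0,-.003,0)))
for th in (1.55,1.65,1.75,1.85): print(th,z(arms(AX,1,th-.35,.049,-.003,0)),z(arms(AX,1,th-.35,.058,-.003,0)))
print('b',[ (th,z(arms(AX,-1,th-.35,.049,-.003,0))) for th in (0,.1,.2)])
print('cap top',z([*AX,.19]),'mouth',z([*AX,.144]))
go2(-1,.55,[(-.35,.046,'o',.03),(-.35,.046,'o',.012)]+L)
E
```

```text
piv [531. 213.]
1.55 [619. 361.] [635. 388.]
1.65 [601. 371.] [613. 399.]
1.75 [582. 379.] [591. 409.]
1.85 [563. 386.] [569. 417.]
b [(0, array([104., 243.])), (0.1, array([100., 262.])), (0.2, array([ 99., 281.]))]
cap top [413. 155.] mouth [433. 325.]
clock 29.10 F [-0.39  0.33 -0.66] turn [-0.     1.099  0.   ] in rz [-111.8  202.9] out [-99.  210.8]
phi -0.35 rz [ 57.9 214.8] d tool cm [-11.24   0.02  -8.28]
phi -0.35 rz [ 64.1 197.9] d tool cm [-1.41 -0.    1.12]
phi -0.10 rz [ 71.5 175.6] d tool cm [-1.8   0.    1.51]
phi 0.10 rz [ 72.1 166.4] d tool cm [-0.53 -0.    0.75]
phi 0.30 rz [ 70.8 157.3] d tool cm [-0.37 -0.    0.84]
phi 0.50 rz [ 67.8 148.6] d tool cm [-0.2  0.   0.9]
phi 0.70 rz [ 52.4 149.7] d tool cm [-0.13  0.    0.71]
phi 0.90 rz [ 49.5 143.2] d tool cm [-0.09  0.    0.7 ]
phi 1.10 rz [ 45.  137.3] d tool cm [0.07 0.   0.74]
phi 1.20 rz [ 42.6 133.7] d tool cm [ 0.02 -0.    0.43]
phi 1.30 rz [ 39.6 130.3] d tool cm [0.08 0.   0.45]
phi 1.40 rz [ 35.9 128.1] d tool cm [ 0.2  -0.    0.38]
phi 1.50 rz [ 32.  126.3] d tool cm [0.24 0.   0.36]
```

jog_arm([
  [1, 0, 0, 0, 0, 0.1375, 0],
  [1, 0, 0, 0, 0, 0.1375, 0],
  [1, 0, 0, 0, 0, 0.1375, 0],
  [1, 0, 0, 0, 0, 0.1375, 0],
  [1, 0, 0, -1.5, 0, 0, 0],
  [1, 0, 0, -2, 0, 0, 0],
  [1, 0, 0, -1.5, 0, 0, 0],
  [1, -1.5, 0, 0, 0, 0, 0],
  [1, -3, 0, 0, 0, 0, 0],
  [1, -3, 0, 0, 0, 0, 0],
])

```text
clock: 30.1
eef_pos: [0.5815, -0.1832, 0.2416]
ee_rot: [-0.001, 0.297, 0.955, 0.0]
ft_force: [0.5, 0.1, -0.3]
grip_width: 0.003
```

jog_arm([
  [1, -3, 0, 0, 0, 0, 0],
  [1, -3, 0, 0, 0, 0, 0],
  [1, -2.5, 0, 0, 0, 0, 0],
  [1, -1.3, 0, 0, 0, 0, 0],
  [1, 0, 0, 0, 0, 0.1375, 0],
  [1, 0, 0, 0, 0, 0.1375, 0],
  [1, 0, 0, 0, 0, 0.1375, 0],
  [1, 0, 0, 0, 0, 0.1375, 0],
  [1, 0, 0, 0, 0, 0, 0],
  [1, 0, 0, 0, 0, 0, 0],
])

```text
clock: 31.1
eef_pos: [0.6609, -0.2383, 0.2353]
ee_rot: [-0.249, 0.287, 0.922, 0.078]
ft_force: [0.4, 0.1, 0.4]
grip_width: 0.003
```

```bash
python3 - <<'E'
from wp import *
go2(-1,.55,[(-.35,.046,'o',.012)]+L)
st=arm.state();print(st['eef_pos'],st['joint_pos'].round(2))
f=lambda i:np.clip(1.6*i[:,:,::-1].astype(float),0,255).astype('uint8')
s=arm.camera('scene')
cv2.imwrite('pics/s15c.png',cv2.resize(f(s)[140:240,180:280],(0,0),fx=6,fy=6,interpolation=cv2.INTER_CUBIC))
E
```

```text
clock 31.10 F [0.38 0.06 0.45] turn [ 0.001  0.023 -0.002] in rz [ 78.2 253.8] out [ 91.2 246.2]
phi -0.35 rz [ 64.1 197.9] d tool cm [-0.18  0.06  5.52]
phi -0.10 rz [ 71.5 175.6] d tool cm [-1.8   0.    1.51]
phi 0.10 rz [ 72.1 166.4] d tool cm [-0.53 -0.    0.75]
phi 0.30 rz [ 70.8 157.3] d tool cm [-0.37 -0.    0.84]
phi 0.50 rz [ 67.8 148.6] d tool cm [-0.2  0.   0.9]
phi 0.70 rz [ 52.4 149.7] d tool cm [-0.13  0.    0.71]
phi 0.90 rz [ 49.5 143.2] d tool cm [-0.09  0.    0.7 ]
phi 1.10 rz [ 45.  137.3] d tool cm [0.07 0.   0.74]
phi 1.20 rz [ 42.6 133.7] d tool cm [ 0.02 -0.    0.43]
phi 1.30 rz [ 39.6 130.3] d tool cm [0.08 0.   0.45]
phi 1.40 rz [ 35.9 128.1] d tool cm [ 0.2  -0.    0.38]
phi 1.50 rz [ 32.  126.3] d tool cm [0.24 0.   0.36]
[ 0.66087859 -0.23829734  0.23530543] [-0.53  1.03  0.24  0.06  2.4  -1.46]
```

View pics/s15c.png

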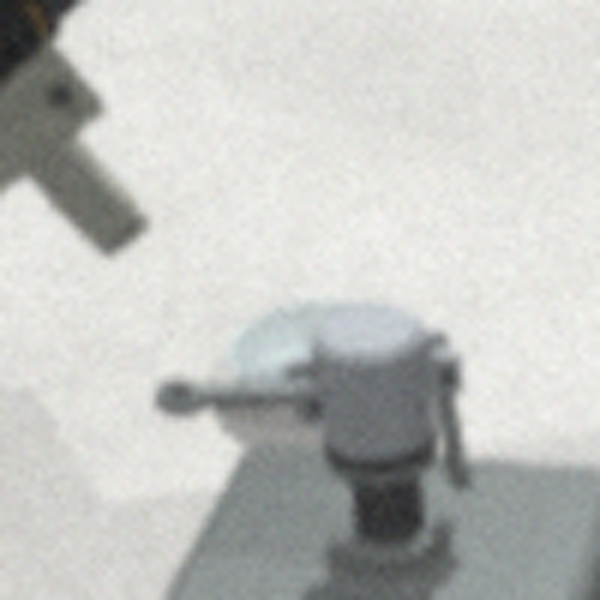

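jog_arm([
  [1, 0, 0, 0, 0, -0.06, 0],
  [1, 0, 0, 0, 0, -0.067, 0],
  [1, 0, 0, 0.7, 0, 0, 0],
  [1, 0, 0, 1, 0, 0, 0],
  [1, 0, 0, 1, 0, 0, 0],
  [1, 0, 0, 0.8, 0, 0, 0],
  [1, 0, 0, 0.5, 0, 0, 0],
  [1, 0, 0, 0, 0, 0, 0],
  [1, 0, 0, 0, 0, 0, 0],
  [1, 0, 0, 0, 0, 0, 0],
])

```text
clock: 32.15
eef_pos: [0.6479, -0.2288, 0.2067]
ee_rot: [-0.186, 0.291, 0.937, 0.058]
ft_force: [0.1, 0.1, 0.3]
grip_width: 0.004
```

```bash
python3 - <<'E'
from wp import *
go2(-1,.4,[(-.35,.046,'o',.012)]+L)
st=arm.state();print(st['eef_pos'],st['joint_pos'].round(3))
E
```

```text
clock 32.15 F [0.11 0.12 0.27] turn [ 0.001  0.008 -0.   ] in rz [ 59.6 225.3] out [ 73.5 219.6]
phi -0.35 rz [ 64.1 197.9] d tool cm [0.04 0.01 2.36]
phi -0.10 rz [ 71.5 175.6] d tool cm [-1.55  0.    1.76]
phi 0.10 rz [ 72.1 166.4] d tool cm [-0.41 -0.    0.82]
phi 0.30 rz [ 70.8 157.3] d tool cm [-0.24 -0.    0.89]
phi 0.50 rz [ 67.8 148.6] d tool cm [-0.06  0.    0.92]
phi 0.70 rz [ 52.4 149.7] d tool cm [-0.04  0.    0.5 ]
phi 0.90 rz [ 49.5 143.2] d tool cm [0.02 0.   0.71]
phi 1.10 rz [ 45.  137.3] d tool cm [0.18 0.   0.72]
phi 1.20 rz [ 42.6 133.7] d tool cm [ 0.08 -0.    0.43]
phi 1.30 rz [ 39.6 130.3] d tool cm [0.14 0.   0.43]
phi 1.40 rz [ 35.9 128.1] d tool cm [ 0.25 -0.    0.34]
phi 1.50 rz [ 32.  126.3] d tool cm [0.3  0.   0.32]
[ 0.6479097  -0.22875365  0.20670394] [-0.52   0.823  0.667  0.037  2.042 -1.477]
```

jog_arm([
  [1, 0, 0, 0.8, 0, 0, 0],
  [1, 0, 0, 0.8, 0, 0, 0],
  [1, 0, 0, 0.7, 0, 0, 0],
  [1, -0.5, 0, 0.4, 0, 0, 0],
  [1, -0.4, 0, 0.4, 0, 0, 0],
  [1, -0.35, 0, 0.5, 0, 0, 0],
  [1, -0.3, 0, 0.45, 0, 0, 0],
  [1, -0.2, 0, 0.42, 0, 0, 0],
  [1, -0.2, 0, 0.4, 0, 0, 0],
  [1, 0, 0, 0, 0, 0, 0],
])

```text
clock: 33.15
eef_pos: [0.647, -0.2281, 0.1519]
ee_rot: [-0.187, 0.291, 0.936, 0.059]
ft_force: [-1.3, 0.0, 1.0]
grip_width: 0.006
```

```bash
python3 - <<'E'
from wp import *
go2(-1,.4,L[2:])
st=arm.state();print(st['eef_pos'],st['joint_pos'].round(3))
f=lambda i:np.clip(1.6*i[:,:,::-1].astype(float),0,255).astype('uint8')
s=arm.camera('scene')
cv2.imwrite('pics/s16c.png',cv2.resize(f(s)[140:240,180:280],(0,0),fx=6,fy=6,interpolation=cv2.INTER_CUBIC))
E
```

```text
clock 33.15 F [-1.27  0.02  0.98] turn [ 0.001  0.005 -0.001] in rz [ 58.6 170.5] out [ 72.4 164.7]
phi 0.30 rz [ 70.8 157.3] d tool cm [-0.14  0.01  0.74]
phi 0.50 rz [ 67.8 148.6] d tool cm [-0.06  0.    0.92]
phi 0.70 rz [ 52.4 149.7] d tool cm [-0.04  0.    0.5 ]
phi 0.90 rz [ 49.5 143.2] d tool cm [0.02 0.   0.71]
phi 1.10 rz [ 45.  137.3] d tool cm [0.18 0.   0.72]
phi 1.20 rz [ 42.6 133.7] d tool cm [ 0.08 -0.    0.43]
phi 1.30 rz [ 39.6 130.3] d tool cm [0.14 0.   0.43]
phi 1.40 rz [ 35.9 128.1] d tool cm [ 0.25 -0.    0.34]
phi 1.50 rz [ 32.  126.3] d tool cm [0.3  0.   0.32]
[ 0.64696286 -0.22813586  0.15190932] [-0.52   0.839  0.765  0.035  1.931 -1.481]
```

View pics/s16c.png

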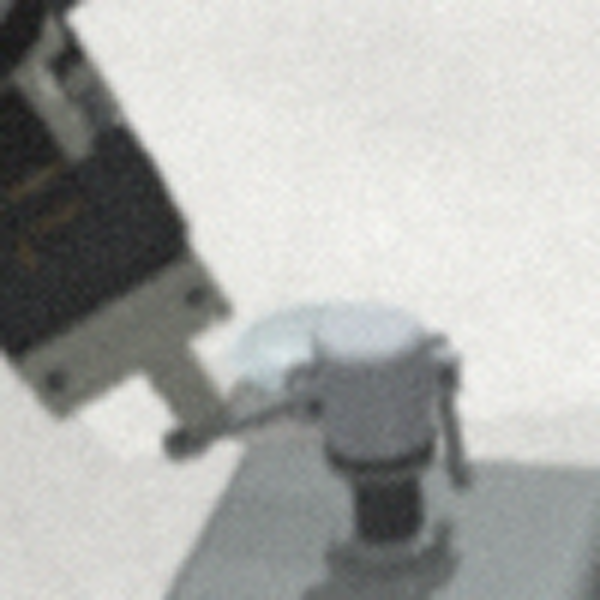

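jog_arm([
  [1, -0.07, 0, 0.37, 0, 0, 0],
  [1, -0.07, 0, 0.37, 0, 0, 0],
  [1, -0.03, 0, 0.46, 0, 0, 0],
  [1, -0.03, 0, 0.46, 0, 0, 0],
  [1, 0, 0, 0.25, 0, 0.05, 0],
  [1, 0, 0, 0.25, 0, 0.05, 0],
  [1, 0.02, 0, 0.25, 0, 0.05, 0],
  [1, 0.05, 0, 0.25, 0, 0, 0],
  [1, 0, 0, 0, 0, 0, 0],
  [1, 0, 0, 0, 0, 0, 0],
])

```text
clock: 34.2
eef_pos: [0.6391, -0.2226, 0.1278]
ee_rot: [-0.256, 0.286, 0.92, 0.08]
ft_force: [-1.1, -0.2, 0.1]
grip_width: 0.005
```

```bash
python3 - <<'E'
from wp import *
go2(-1,.55,L[5:])
st=arm.state();print(st['eef_pos'],st['joint_pos'].round(3))
f=lambda i:np.clip(1.6*i[:,:,::-1].astype(float),0,255).astype('uint8')
s=arm.camera('scene')
cv2.imwrite('pics/s17c.png',cv2.resize(f(s)[140:240,180:280],(0,0),fx=6,fy=6,interpolation=cv2.INTER_CUBIC))
E
```

```text
clock 34.20 F [-1.14 -0.16  0.12] turn [ 0.001  0.006 -0.   ] in rz [ 51.7 146.2] out [ 64.5 138.4]
phi 0.90 rz [ 49.5 143.2] d tool cm [ 0.04 -0.    0.37]
phi 1.10 rz [ 45.  137.3] d tool cm [0.07 0.   0.74]
phi 1.20 rz [ 42.6 133.7] d tool cm [ 0.02 -0.    0.43]
phi 1.30 rz [ 39.6 130.3] d tool cm [0.08 0.   0.45]
phi 1.40 rz [ 35.9 128.1] d tool cm [ 0.2  -0.    0.38]
phi 1.50 rz [ 32.  126.3] d tool cm [0.24 0.   0.36]
[ 0.63913477 -0.22256617  0.12777296] [-0.524  0.96   0.642  0.048  2.081 -1.479]
```

View pics/s17c.png

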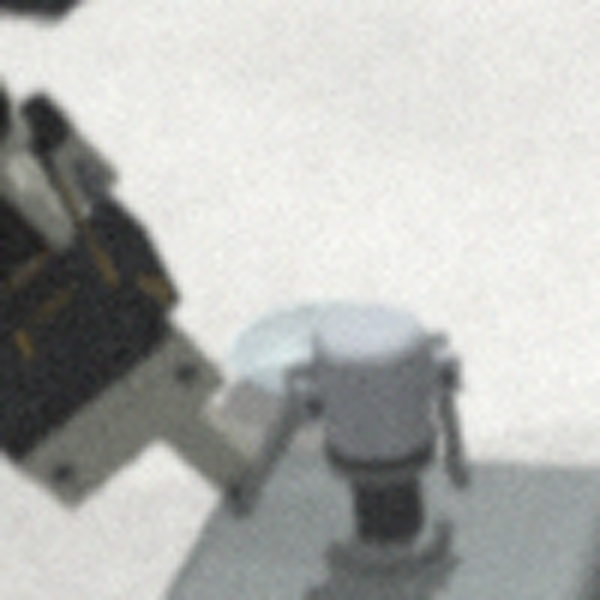

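jog_arm([
  [1, 0.04, 0, 0.37, 0, 0, 0],
  [1, 0.03, 0, 0.37, 0, 0, 0],
  [1, 0.04, 0, 0.37, 0, 0, 0],
  [1, 0.01, 0, 0.22, 0, 0, 0],
  [1, 0.01, 0, 0.21, 0, 0, 0],
  [1, 0.04, 0, 0.23, 0, 0, 0],
  [1, 0.04, 0, 0.22, 0, 0, 0],
  [1, 0.1, 0, 0.19, 0, 0, 0],
  [1, 0, 0, 0, 0, 0, 0],
  [1, 0, 0, 0, 0, 0, 0],
])

```text
clock: 35.25
eef_pos: [0.6277, -0.2147, 0.1106]
ee_rot: [-0.257, 0.286, 0.92, 0.08]
ft_force: [0.7, -0.6, 1.2]
grip_width: 0.005
```

```bash
python3 - <<'E'
from wp import *
go2(-1,.55,L[9:])
st=arm.state();print(st['eef_pos'],st['joint_pos'].round(3))
f=lambda i:np.clip(1.6*i[:,:,::-1].astype(float),0,255).astype('uint8')
s=arm.camera('scene')
cv2.imwrite('pics/s18c.png',cv2.resize(f(s)[140:240,180:280],(0,0),fx=6,fy=6,interpolation=cv2.INTER_CUBIC))
E
```

```text
clock 35.25 F [ 0.69 -0.61  1.16] turn [ 0.001  0.005 -0.   ] in rz [ 37.9 129. ] out [ 50.7 121.3]
phi 1.40 rz [ 35.9 128.1] d tool cm [0.12 0.01 0.18]
phi 1.50 rz [ 32.  126.3] d tool cm [0.24 0.   0.36]
[ 0.62767261 -0.21474817  0.11061301] [-0.522  0.936  0.732  0.047  2.016 -1.481]
```

View pics/s18c.png

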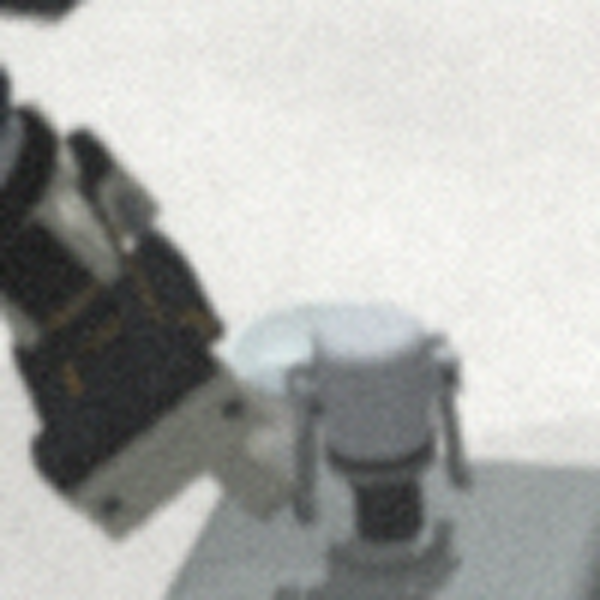

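Nearly closed. Last few millimetres gently.

jog_arm([
  [1, 0.06, 0, 0.09, 0, 0, 0],
  [1, 0.06, 0, 0.09, 0, 0, 0],
  [1, 0.07, 0, 0.1, 0, 0, 0],
  [1, 0.06, 0, 0.09, 0, 0, 0],
  [1, 0.04, 0, 0.05, 0, 0, 0],
  [1, 0, 0, 0, 0, 0, 0],
  [1, 0, 0, 0, 0, 0, 0],
  [1, 0, 0, 0, 0, 0, 0],
  [1, 0, 0, 0, 0, 0, 0],
  [1, 0, 0, 0, 0, 0, 0],
])

```text
clock: 36.3
eef_pos: [0.6248, -0.2129, 0.1094]
ee_rot: [-0.255, 0.286, 0.92, 0.08]
ft_force: [4.5, -2.5, 4.5]
grip_width: 0.004
```

```bash
python3 - <<'E'
from wp import *
go2(-1,.55,L[10:])
E
```

```text
clock 36.30 F [ 4.48 -2.46  4.48] turn [ 0.001  0.009 -0.   ] in rz [ 34.4 127.8] out [ 47.2 120.1]
phi 1.50 rz [ 32.  126.3] d tool cm [0.14 0.01 0.26]
```

jog_arm([
  [1, 0.04, 0, 0.03, 0, 0, 0],
  [1, 0.04, 0, 0.03, 0, 0, 0],
  [1, 0, 0, 0, 0, 0, 0],
  [1, 0, 0, 0, 0, 0, 0],
  [1, 0, 0, 0, 0, 0, 0],
  [1, 0, 0, 0, 0, 0, 0],
  [1, 0, 0, 0, 0, 0, 0],
  [1, 0, 0, 0, 0, 0, 0],
  [1, 0, 0, 0, 0, 0, 0],
  [1, 0, 0, 0, 0, 0, 0],
])

```text
clock: 37.3
eef_pos: [0.6246, -0.2127, 0.1093]
ee_rot: [-0.254, 0.287, 0.92, 0.08]
ft_force: [6.3, -4.2, 3.0]
grip_width: 0.002
```

```bash
python3 - <<'E'
from wp import *
go2(-1,.55,L[10:])
f=lambda i:np.clip(1.6*i[:,:,::-1].astype(float),0,255).astype('uint8')
s=arm.camera('scene')
cv2.imwrite('pics/s19c.png',cv2.resize(f(s)[180:240,200:270],(0,0),fx=10,fy=10,interpolation=cv2.INTER_CUBIC))
E
```

```text
clock 37.30 F [ 6.25 -4.2   3.  ] turn [ 0.002  0.011 -0.   ] in rz [ 34.  127.7] out [ 46.9 120. ]
phi 1.50 rz [ 32.  126.3] d tool cm [0.12 0.01 0.23]
```

View pics/s19c.png

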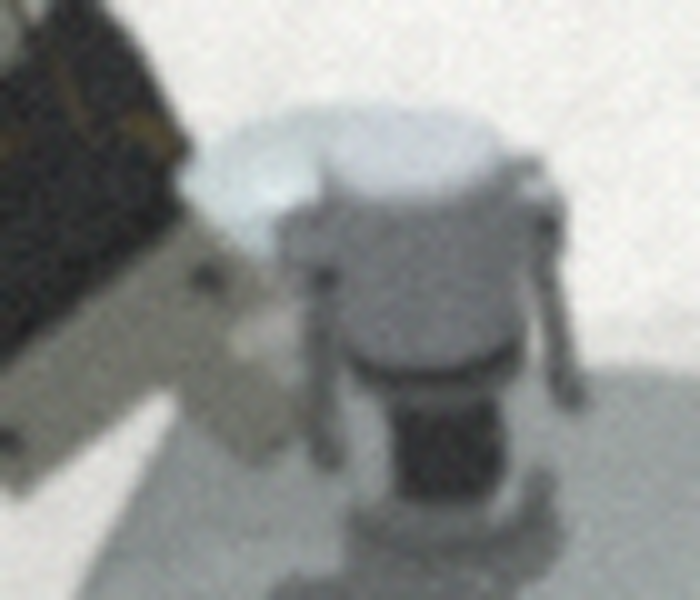

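jog_arm([
  [1, -0.1, 0, -0.06, 0, 0, 0],
  [1, -0.3, 0, -0.2, 0, 0, 0],
  [1, -0.5, 0, -0.4, 0, 0, 0],
  [1, -0.3, 0, -0.5, 0, 0, 0],
  [1, 0, 0, -0.8, 0, -0.1, 0],
  [1, 0, 0, -1, 0, -0.1, 0],
  [1, 0, 0, -1, 0, -0.1, 0],
  [1, 0, 0, -1.5, 0, 0, 0],
  [1, 0, 0, -1.5, 0, 0, 0],
  [1, 0, 0, -1, 0, 0, 0],
])

```text
clock: 38.35
eef_pos: [0.6543, -0.233, 0.1779]
ee_rot: [-0.116, 0.295, 0.948, 0.037]
ft_force: [0.4, -0.7, 0.4]
grip_width: 0.006
```

```bash
python3 - <<'E'
from wp import *
st=arm.state();print(st['clock'],st['eef_pos'],st['ft_force'].round(1),st['joint_pos'].round(2))
f=lambda i:np.clip(1.6*i[:,:,::-1].astype(float),0,255).astype('uint8')
s=arm.camera('scene');cv2.imwrite('pics/s20.png',f(s))
cv2.imwrite('pics/s20c.png',cv2.resize(f(s)[180:240,200:270],(0,0),fx=10,fy=10,interpolation=cv2.INTER_CUBIC))
S=cal('scene')
z=lambda p:((proj(S,p)-[200,180]+.5)*10-.5).round(0)
print('piv',z(arms(AX,-1,0,0,-.003,0)))
for th in (1.55,1.65,1.75,1.85): print(th,z(arms(AX,-1,th-.35,.049,-.003,0)),z(arms(AX,-1,th-.35,.058,-.003,0)))
E
```

```text
38.35 [ 0.65427278 -0.23296458  0.17790644] [ 0.4 -0.7  0.4] [-0.51  0.72  0.89  0.02  1.78 -1.48]
piv [313. 262.]
1.55 [261. 446.] [252. 479.]
1.65 [281. 447.] [275. 480.]
1.75 [302. 446.] [300. 478.]
1.85 [322. 443.] [324. 475.]
```

View pics/s20c.png

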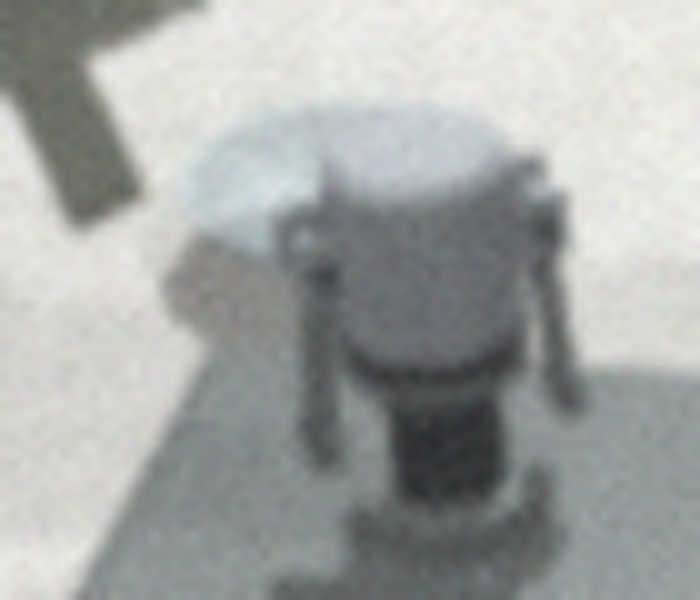

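View pics/s20.png

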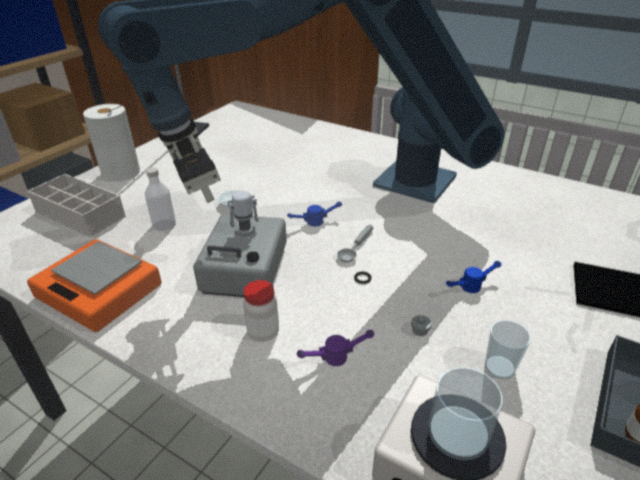

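jog_arm([
  [1, 0, 0, -1, 0, 0, 0],
  [1, 0, 0, -2, 0, -0.08, 0],
  [1, 0, 0, -2, 0, -0.08, 0],
  [1, 0, 0, -1.2, 0, -0.08, 0],
  [1, 0, 0, 0, 0, 0, 0],
  [1, 0, 0, 0, 0, 0, 0],
  [1, 0, 0, 0, 0, 0, 0],
  [1, 0, 0, 0, 0, 0, 0],
  [1, 0, 0, 0, 0, 0, 0],
  [1, 0, 0, 0, 0, 0, 0],
])

```text
clock: 39.4
eef_pos: [0.6637, -0.2399, 0.2363]
ee_rot: [-0.003, 0.297, 0.955, 0.001]
ft_force: [0.1, -0.1, -0.7]
grip_width: 0.005
```

```bash
python3 - <<'E'
from wp import *
plan([.5985,-.1946,.184],55.46)
f=lambda i:np.clip(1.6*i[:,:,::-1].astype(float),0,255).astype('uint8')
t=arm.camera('wrist');cv2.imwrite('pics/w21.png',f(t))
E
```

```text
clock 39.40 pos [ 0.6637 -0.2399  0.2363] F [ 0.11 -0.09 -0.65] T [-0.058 -0.029 -0.023] grip 0.005
tool-y deg 55.40 tilt z [-0.0046  0.0039 -1.    ] turn first (tool rv) [ 0.0006 -0.006  -0.0011] then cm [7.944 0.033 5.229] j [-0.51  0.54  1.04  0.    1.57 -1.47]
```

View pics/w21.png

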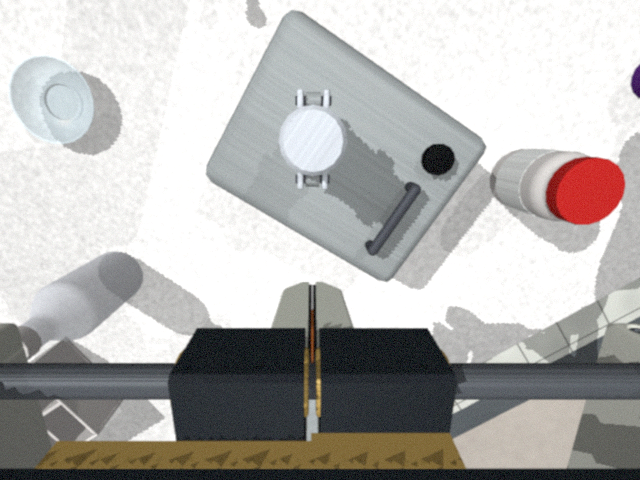

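jog_arm([
  [1, 1.5, 0, 0, 0, -0.006, 0],
  [1, 2.5, 0, 0, 0, 0, 0],
  [1, 2.5, 0, 0, 0, 0, 0],
  [1, 1.4, 0.03, 0, 0, 0, 0],
  [1, 0, 0, 1, 0, 0, 0],
  [1, 0, 0, 1.5, 0, 0, 0],
  [1, 0, 0, 1.2, 0, 0, 0],
  [1, 0, 0, 0.5, 0, 0, 0],
  [1, 0, 0, 0, 0, 0, 0],
  [1, 0, 0, 0, 0, 0, 0],
])

```text
clock: 40.45
eef_pos: [0.5993, -0.1949, 0.1953]
ee_rot: [0.001, 0.297, 0.955, 0.0]
ft_force: [-0.1, -0.7, 1.0]
grip_width: 0.003
```

```bash
python3 - <<'E'
from wp import *
plan([.5985,-.1946,.173],55.46)
f=lambda i:np.clip(1.6*i[:,:,::-1].astype(float),0,255).astype('uint8')
s=arm.camera('scene')
cv2.imwrite('pics/s22c.png',cv2.resize(f(s)[170:240,200:270],(0,0),fx=8,fy=8,interpolation=cv2.INTER_CUBIC))
E
```

```text
clock 40.45 pos [ 0.5993 -0.1949  0.1953] F [-0.09 -0.72  0.99] T [-0.016 -0.012 -0.021] grip 0.003
tool-y deg 55.40 tilt z [ 1.9e-03 -3.0e-04 -1.0e+00] turn first (tool rv) [ 0.0008  0.0017 -0.001 ] then cm [ 0.082 -0.016  2.227] j [-0.49  0.41  1.34  0.    1.39 -1.46]
```

View pics/s22c.png

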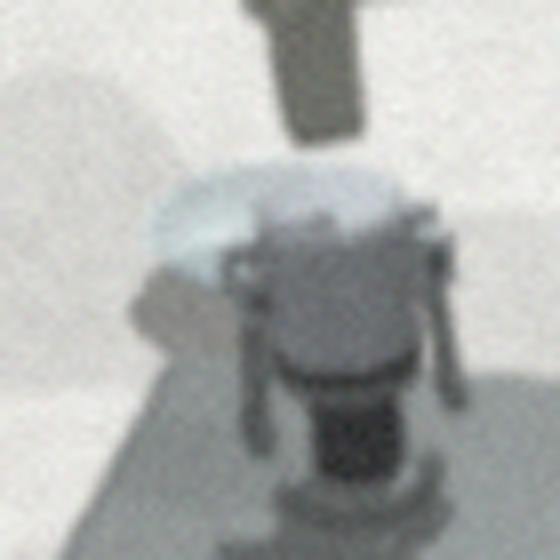

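jog_arm([
  [1, 0.04, 0, 0.4, 0, 0, 0],
  [1, 0, 0, 0.4, 0, 0, 0],
  [1, 0, 0, 0.4, 0, 0, 0],
  [1, 0, 0, 0.2, 0, 0, 0],
  [1, 0, 0, 0.05, 0, 0, 0],
  [1, 0, 0, 0.05, 0, 0, 0],
  [1, 0, 0, 0.05, 0, 0, 0],
  [1, 0, 0, 0.05, 0, 0, 0],
  [1, 0, 0, 0, 0, 0, 0],
  [1, 0, 0, 0, 0, 0, 0],
])

```text
clock: 41.5
eef_pos: [0.5986, -0.1944, 0.1794]
ee_rot: [0.001, 0.297, 0.955, 0.0]
ft_force: [0.1, 0.2, -0.6]
grip_width: 0.007
```

jog_arm([
  [1, 0, 0, 0.03, 0, 0, 0],
  [1, 0, 0, 0.03, 0, 0, 0],
  [1, 0, 0, 0.03, 0, 0, 0],
  [1, 0, 0, 0.03, 0, 0, 0],
  [1, 0, 0, 0, 0, 0, 0],
  [1, 0, 0, 0, 0, 0, 0],
  [1, 0, 0, 0, 0, 0, 0],
  [1, 0, 0, 0, 0, 0, 0],
  [1, 0, 0, 0, 0, 0, 0],
  [1, 0, 0, 0, 0, 0, 0],
])

```text
clock: 42.5
eef_pos: [0.5986, -0.1944, 0.1781]
ee_rot: [0.001, 0.297, 0.955, 0.0]
ft_force: [-0.3, -0.3, -0.3]
grip_width: 0.003
```

jog_arm([
  [1, 0, 0, 0.03, 0, 0, 0],
  [1, 0, 0, 0.03, 0, 0, 0],
  [1, 0, 0, 0.03, 0, 0, 0],
  [1, 0, 0, 0.03, 0, 0, 0],
  [1, 0, 0, 0.03, 0, 0, 0],
  [1, 0, 0, 0, 0, 0, 0],
  [1, 0, 0, 0, 0, 0, 0],
  [1, 0, 0, 0, 0, 0, 0],
  [1, 0, 0, 0, 0, 0, 0],
  [1, 0, 0, 0, 0, 0, 0],
])

```text
clock: 43.5
eef_pos: [0.5986, -0.1944, 0.1766]
ee_rot: [0.001, 0.297, 0.955, 0.0]
ft_force: [-0.0, -0.2, -0.7]
grip_width: 0.002
```

jog_arm([
  [1, 0, 0, 0.03, 0, 0, 0],
  [1, 0, 0, 0.03, 0, 0, 0],
  [1, 0, 0, 0.03, 0, 0, 0],
  [1, 0, 0, 0.03, 0, 0, 0],
  [1, 0, 0, 0.03, 0, 0, 0],
  [1, 0, 0, 0, 0, 0, 0],
  [1, 0, 0, 0, 0, 0, 0],
  [1, 0, 0, 0, 0, 0, 0],
  [1, 0, 0, 0, 0, 0, 0],
  [1, 0, 0, 0, 0, 0, 0],
])

```text
clock: 44.5
eef_pos: [0.5987, -0.1944, 0.1755]
ee_rot: [0.001, 0.297, 0.955, 0.0]
ft_force: [-1.1, 0.7, 5.3]
grip_width: 0.004
```

jog_arm([
  [1, 0, 0, 0.03, 0, 0, 0],
  [1, 0, 0, 0.03, 0, 0, 0],
  [1, 0, 0, 0.02, 0, 0, 0],
  [1, 0, 0, 0, 0, 0, 0],
  [1, 0, 0, 0, 0, 0, 0],
  [1, 0, 0, 0, 0, 0, 0],
  [1, 0, 0, 0, 0, 0, 0],
  [1, 0, 0, 0, 0, 0, 0],
  [1, 0, 0, 0, 0, 0, 0],
  [1, 0, 0, 0, 0, 0, 0],
])

```text
clock: 45.5
eef_pos: [0.5988, -0.1945, 0.1754]
ee_rot: [0.001, 0.297, 0.955, -0.0]
ft_force: [-3.0, 1.2, 8.1]
grip_width: 0.006
```

jog_arm([
  [1, 0, 0, -0.1, 0, 0, 0],
  [1, 0, 0, -0.5, 0, 0, 0],
  [1, 0, 0, -1.5, 0, 0, 0],
  [1, 0, 0, -2.5, 0, 0, 0],
  [1, 0, 0, -3, 0, 0, 0],
  [1, 2, 0, -2, 0, 0, 0],
  [1, 3, 0, -1, 0, 0, 0],
  [1, 3, 0, 0, 0, 0, 0],
  [1, 1, 0, 0, 0, 0, 0],
  [1, 0, 0, 0, 0, 0, 0],
])

```text
clock: 46.5
eef_pos: [0.5238, -0.1427, 0.2805]
ee_rot: [0.001, 0.297, 0.955, 0.0]
ft_force: [0.6, -0.5, 0.9]
grip_width: 0.003
```

```bash
python3 - <<'E'
from wp import *
st=arm.state();print(st['clock'],st['eef_pos'],st['ft_force'].round(1))
f=lambda i:np.clip(1.6*i[:,:,::-1].astype(float),0,255).astype('uint8')
s=arm.camera('scene');cv2.imwrite('pics/s23.png',f(s))
cv2.imwrite('pics/s23c.png',cv2.resize(f(s)[180:240,200:270],(0,0),fx=10,fy=10,interpolation=cv2.INTER_CUBIC))
E
```

```text
46.5 [ 0.5238471  -0.14274252  0.28049385] [ 0.6 -0.5  0.9]
```

View pics/s23c.png

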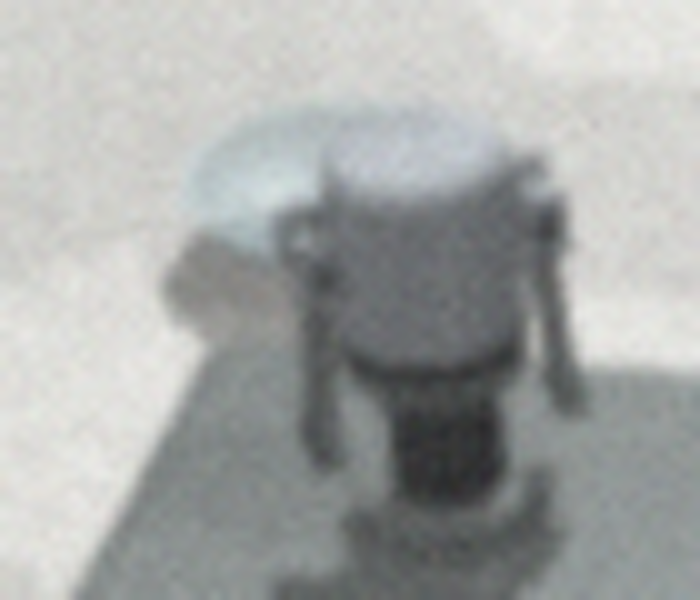

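```bash
python3 -c "
from rig import arm
print(arm.finish_job())"
```

```text
the job is handed in; nothing more can be done
None
```

I seated the coupling on the adaptor, closed both cam arms, backed the robot clear and handed the job in at about 46.5 s. No verdict is reported.

- **Seating:** The seal drag showed as about 11 N of push, weight included. The force then rose sharply with the mouth at about z = 0.144 m, against 0.143 to 0.145 m for the shoulder in the images. I stopped at about 16 N of total push.
- **Cam arms:** I closed the arm on the robot's side first, then the far one. The wrist force stayed under about 12 N. In the last picture the arm ends lie where an angle of about 1.85 rad (near arm) and 1.8 to 1.85 rad (far arm) would put them.
- **Final check:** After both arms were closed I pressed the cap's top with about 8 N. It was already hard on its seat. In the last picture the coupling looks upright and centred. No bystander appears to have moved; I judged that by eye in the pictures and did not measure it.

**What disagreed:**
- **Fingertips:** They are really about 15 mm behind the TCP, not 14 mm ahead as stated. Two cameras showed it and touching the cap's top confirmed it. The cap was therefore gripped only near its top, but the grip held, and I replanned the arm pushes for this.
- **Brief tilt:** While I pushed the first arm against its stop, the coupling seemed to tilt slightly, by up to about 0.05 rad judged by eye. That is around the 0.045 rad limit for step 2. It stood upright again once I let go.
- **Adaptor position:** The wrist camera and the top and scene cameras differed by 2 to 3 mm. I used a value in between, and the coupling went on with little side force.

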